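# Weigh a core sample on the sprung hook

### The arm

A 6-joint arm with a two-finger parallel gripper is mounted at the origin on the work surface. World frame = base frame: x ahead of the robot, y to its left, z up, the work surface at z = 0. Lengths are in m, angles in rad, forces in N, time in s.
With the tool pointing down it reaches from about 0.325 to 0.9 m from the base axis. Payload 6.1 kg.
Tool frame: the origin (TCP) lies at the very end of the fingers, on their centre line; the grasp point (between the pads) lies behind it (tcp_to_grasp is the z of the grasp point in the tool frame, in m); z points along the fingers, x is the direction in which the jaws open and shut, and the axes are right-handed (so a half turn about z gives the same grasp; the last joint's range is limited). The gripper opens to 85 mm and grips with 20 to 120 N. Pads are 22 mm wide; open, the fingers measure 114 mm over their backs; the gripper's body (76 mm by 85 mm) begins 54 mm behind the grasp point. The pads swing forward as they close: fully open they stand 13 mm farther back than shut.
Start: joints at [1.036, 0.22, 1.526, -0, 1.395, -0.126], TCP at [0.248, 0.573, 0.199] pointing down, gripper open.
Joint ranges: [-2.98, 2.98], [-0.91, 2.08], [0.09, 2.57], [-1.24, 4.39], [0.2, 2.65], [-2.68, 2.68]. Speed limits (rad/s): [2.57, 2.57, 3.01, 3.14, 3.14, 3.14].

### API

Orientations are given as a unit quaternion [w, x, y, z].
In Python, from station import read_state, camera, finish_job, tcp_to_grasp gives the robot as it stands.
- The arm moves only by the tool apply_moves, never from a script. Its argument "series" is a list of rows, each an object with "delta_pos": the shift along the tool's x, y, z in cm, a list of three; "spin": the turn about the tool's z in degrees; "hand": the closure, from 0 (fully open) to 1 (shut). A call has 1 to 10 rows; each row shifts and turns the commanded pose from where the row before left it, along the tool's axes as they then stand; what a row does not reach is not made up. A row lasts 1/8 s, in which the tool goes at most 62.5 mm and 10.7 degrees, less where a joint would pass 70% of its speed; a pose out of reach is approached as far as the arm can. A call is refused whole if a number of a shift passes 6.25 or a number of a turn 10.7, either way. A call with a gripper value outside its range is refused whole. The fingers move at their own pace and stop on an object; "squeeze" is the grip in N (left out, the last holds). Time passes only in rows, so rows that do not move let the fingers close. It gives the time, the measured TCP pose, the force and the opening at its end, in the units of the state.
- read_state(): the state, without advancing time (a new reading comes with each control period).
- camera(name): name is "scene" or "top" or "wrist"; returns a dict with "frame" (400x640x3 uint8, red, green, blue), "camera_matrix" (3x3 intrinsics, pixels), "D" ([k1, k2, p1, p2, k3] as OpenCV has them; the pictures are not rectified), "cam_to_world" (4x4, takes a point from camera to world coordinates); the wrist camera has in their place "mount" (4x4, takes a point from camera to tool coordinates, whose origin is the TCP and whose axes are the tool frame's). Camera axes: x right, y down, z forward; pixel columns grow to the right and rows downward; lengths in m; the calibration is good to about 2 mm. A picture is of the moment at which its call begins: read the wrist's pose just before it. There is no depth.
- finish_job(): hands the job in, once; it reports no verdict.
The state is a dict: "clock": time; "joint_pos": joint angles; "qd": joint speeds; "joint_efforts": joint torques, N m; "tcp_pos": TCP position; "tool_rot": TCP orientation; "wrist_force": force on the tool from outside, world axes, zero at the start; "moment": the same for the moment, N m; "gripper_width": opening from 0.0 (shut) to 1.0 (fully open).
Only numpy, scipy, OpenCV 4.12 (cv2) and the standard library are available. Lean on these libraries where they do the work, as an engineer would, in place of code of your own. Each camera call takes 0.05 s, during which the arm holds its last target.

### The job

Weigh the blue sample: lift its carrier by the blue tab, hang its wire bail in the dip of the weighing stand's sprung hook, and let the hook take all of the weight slowly before you let go, so that the hook never jerks, springs or is dragged to its bottom stop. When it hangs free and has stopped bobbing, and not before, press the green record button right down. Leave the other carriers and the things on the bench where they stand.

Things in the scene. Friction and masses are not known exactly. Their poses are not given: they have to be found in the camera images.
- blue: blue sample carrier, loose, upright on the table; 0.14 to 0.61 kg, unknown. Round steel pan 77 mm across, 13 mm deep, blue rim, with a fixed rock core (40 mm across, top at 45 mm). Origin: centre of the pan's underside, z up. A wire bail joins the pan's two sides along x; its opening is looked through along y. Looks the same from +y and -y.
- blue_tab (a point): middle of the upright blue grip tab on top of the bail: 24 mm along the carrier's x, 12 mm along y, 34 mm high; 129 mm above the pan's underside (tab from 112 to 146 mm)
- blue_bail (a point): point on the carrier's axis 95 mm above the pan's underside, under the peak of the bail; meets hook_seat (within about 2 mm) when the bail sits in the hook's dip. The bail is 6 mm wire: uprights 66 mm apart to shoulders at 77 mm, then roof-shaped to a peak (wire centre) at 105 mm.
- stand: fixed weighing stand: grey base 130 x 150 x 16 mm, steel column 22 mm thick, 375 mm high, black spring housing 40 mm across from 300 mm up. Origin: base underside, on the column's axis. The level hook arm points along the stand's own +y; the bail goes over its free end, opening looking along that axis.
- hook_seat (a point): bottom of the V-shaped dip in the 8 mm round hook arm (its centre line), 130 mm from the column's axis along the stand's +y, 230 mm above the table unloaded; moves with the hook. The arm runs level 14 mm above this point to 110 mm out, falls to the dip at 130 mm and rises to its free tip 150 mm out, 14 mm above this point.
- hook (a joint): dip of the hook, m: 0 unloaded, grows downwards, bottom stop 0.080 (overloaded beyond 0.075). Spring 100 N/m, lightly damped: 10 mm per newton, 14 to 60 mm for the blue carrier; bobs 1 to 3 s. Moving faster than 0.07 m/s either way is a jerk, as when the carrier is let go while the hook carries a third of a newton or more above or below its weight.
- console: white record console, fixed, 100 x 120 x 45 mm with a dark display; origin: centre of its underside
- record_top (a point): centre of the top of the green round push button (28 mm across) in a black housing on the console, pressed straight down
- record (a joint): how far the record button is pressed, m: 0 up, 0.006 fully down (takes about 4 N); springs back
- yellow: loose yellow sample carrier, built just like the blue one but with yellow rim and tab, standing on the table; origin: centre of the pan's underside
- red: loose red sample carrier, built just like the blue one but with red rim and tab, standing on the table; origin: centre of the pan's underside
- oil: small amber bottle, 40 mm across, 80 mm high; origin: centre of its underside
- jar: closed glass jar, 60 mm across, 70 mm high; origin: centre of its underside
- objective: dark steel spare objective standing on its nose, 31 mm across, 52 mm high; origin: centre of its underside
- slidebox: black slide box, 100 x 160 x 38 mm; origin: centre of its underside
- driver: red-handled screwdriver lying flat on the table along its own x axis; origin: under its middle
Not all that is in view belongs to the job. There is more than one size of the console; the job needs the smaller.

How it is judged:
On the way, in this order (a step that is already met when the one before it is completed fails the run):
1. the blue carrier hangs by its bail in the dip of the hook, released and still (distance between blue_bail and hook_seat below 0.012 m and value of joint hook above 0.008 m and angle between blue's own z axis and vertical below 0.2 rad and velocity of joint hook between -0.015 and 0.015 m/s and linear speed of blue below 0.03 m/s and contact force between blue and the fingers below 0.1 N and contact force between blue and the arm below 0.1 N), for 0.5 s.
2. the record button is pressed fully while the carrier hangs there still (all of step 1 and value of joint record above 0.0045 m), for 0.05 s.
At the end, for the whole second after the job is handed in: The blue carrier hangs upright (tilt under 0.2 rad) and still on the hook (bail point within 12 mm of the dip, hook dipped over 8 mm and moving under 15 mm/s, carrier under 30 mm/s), touched by nothing of the robot; the record button has been pressed and is up again (all of step 1 and value of joint record below 0.003 m).
It fails at once if the hook is jerked: it moves faster than 0.07 m/s either way (velocity of joint hook above 0.07 m/s or velocity of joint hook below -0.07 m/s).
It fails at once if the hook is dragged or dropped to its bottom stop (dips more than 75 mm) (value of joint hook above 0.075 m).
It fails at once if the record button is pressed before the blue carrier hangs free, or while it still bobs (value of joint record above 0.003 m and (not (distance between blue_bail and hook_seat below 0.012 m and value of joint hook above 0.008 m and angle between blue's own z axis and vertical below 0.2 rad and contact force between blue and the fingers below 0.1 N and contact force between blue and the arm below 0.1 N) or velocity of joint hook above 0.02 m/s or velocity of joint hook below -0.02 m/s)).
It fails at once if another carrier or bench thing is displaced by more than 20 mm or tipped (distance of any of yellow, red, oil, jar, objective, slidebox, driver from where it was at the start of the episode above 0.02 m or angle between any of yellow, red, oil, jar, objective, slidebox's own z axis and vertical above 0.3 rad).
It also fails if it takes over 67 s, if anything falls off the work surface, if the arm or the gripper's body presses on something with over 40 N, if the wrist force passes 120 N, or if a joint passes its speed limit or range.

## Working session

There is one attempt and no reset: what is moved stays moved. The work goes in short steps, Python scripts to look and compute and a tool call to move; the robot and the scene stay as the last step left them, time stands still between calls to the robot, and variables do not carry over. Pictures are saved under pics/ and viewed, and the job is handed in when it is done.

Besides the shell and the picture viewer there is one more tool, called after "Call:" as name(argument=value, ...) on one line, values as JSON. apply_moves: Moves the arm, as the interface text tells. Its arguments: {"type":"object","properties":{"series":{"type":"array"},"squeeze":{"type":"number"}},"required":["series"]}

```bash
mkdir -p pics; ls; python3 - <<'E'
from station import *
import cv2,numpy as np,pickle
s=read_state();print(s);print(tcp_to_grasp)
d={}
for n in("scene","top","wrist"):
    c=camera(n);d[n]=c
    cv2.imwrite(f"pics/{n}0.png",c["frame"][:,:,::-1])
    print(n,{k:np.round(np.array(v),4).tolist() for k,v in c.items() if k!="frame"})
pickle.dump((s,d),open("cal0.pkl","wb"))
E
```

```text
pics
{'clock': 0.0, 'joint_pos': array([ 1.03587991e+00,  2.21240349e-01,  1.52760784e+00, -5.80818659e-06,
        1.39466154e+00, -1.26085217e-01]), 'qd': array([-0.00029701, -0.00053845, -0.00077591,  0.00149813, -0.00110239,
       -0.0021986 ]), 'joint_efforts': array([ 9.68769345e-04, -4.96893775e+01, -3.89399350e+01, -6.93719335e-05,
        1.10182413e-02, -1.18963152e-05]), 'tcp_pos': array([0.2481226 , 0.57292713, 0.1983922 ]), 'tool_rot': array([ 4.23719813e-04,  8.35923114e-01,  5.48845723e-01, -8.59802329e-04]), 'wrist_force': array([0.33260657, 1.46678846, 0.1466012 ]), 'moment': array([0.06802025, 0.01477   , 0.00937041]), 'gripper_width': 0.9995581340333325}
-0.0187
scene {'camera_matrix': [[411.2245, 0.0, 315.8271], [0.0, 411.2245, 201.294], [0.0, 0.0, 1.0]], 'D': [0.001, 0.0, 0.0, 0.0, 0.0], 'cam_to_world': [[0.7934, 0.439, -0.4218, 0.985], [0.6086, -0.5889, 0.5318, -0.5894], [-0.0149, -0.6786, -0.7343, 0.9594], [0.0, 0.0, 0.0, 1.0]]}
top {'camera_matrix': [[501.8921, 0.0, 314.4657], [0.0, 501.8921, 204.0875], [0.0, 0.0, 1.0]], 'D': [-0.1243, 0.0, 0.0, 0.0, 0.0], 'cam_to_world': [[0.0016, -0.9947, 0.1026, 0.3405], [-0.9998, -0.0038, -0.0209, 0.0188], [0.0212, -0.1025, -0.9945, 1.5927], [0.0, 0.0, 0.0, 1.0]]}
wrist {'camera_matrix': [[351.4901, 0.0, 315.2208], [0.0, 351.4901, 195.5215], [0.0, 0.0, 1.0]], 'D': [-0.0728, 0.0, 0.0, 0.0, 0.0], 'mount': [[1.0, -0.0004, -0.0004, 0.0013], [0.0005, 0.9613, 0.2755, -0.0698], [0.0003, -0.2755, 0.9613, -0.1744], [0.0, 0.0, 0.0, 1.0]]}
```

View pics/scene0.png

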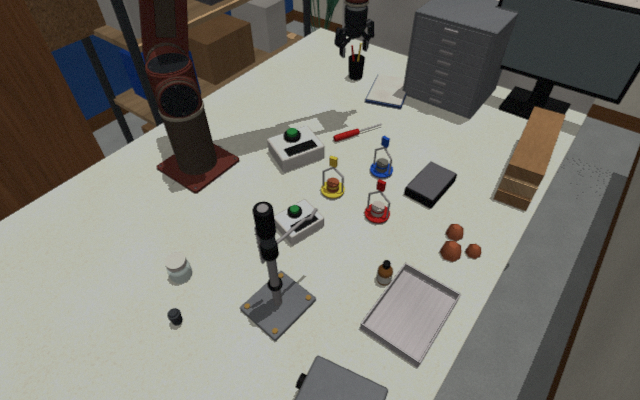

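View pics/top0.png

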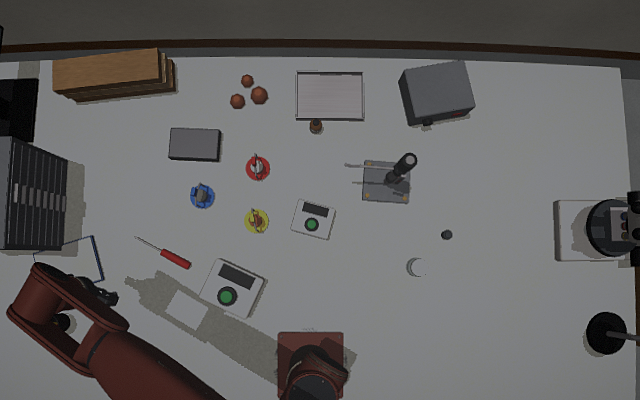

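View pics/wrist0.png

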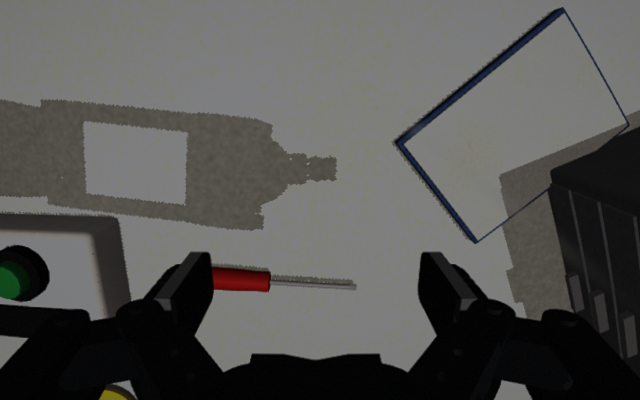

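The scene view shows three carriers: blue (382,168), yellow (333,185) and red (377,210). It also shows the stand (270,300) with its hook arm towards (320,210), and two consoles at (296,150) and (300,218). I'll enlarge these and measure.

```bash
cat > h.py <<'E'
import pickle,cv2,numpy as np
from scipy.spatial.transform import Rotation as R
def load(f="cal0.pkl"): return pickle.load(open(f,"rb"))
def c2w(c,s=None):
    if "cam_to_world" in c: return np.array(c["cam_to_world"])
    T=np.eye(4);q=np.array(s["tool_rot"]);T[:3,:3]=R.from_quat(q[[1,2,3,0]]).as_matrix();T[:3,3]=s["tcp_pos"]
    return T@np.array(c["mount"])
def ray(c,uv,s=None):
    T=c2w(c,s);n=cv2.undistortPoints(np.array(uv,float).reshape(-1,1,2),np.array(c["camera_matrix"]),np.array(c["D"]))[:,0]
    d=np.c_[n,np.ones(len(n))]@T[:3,:3].T
    return T[:3,3],d/np.linalg.norm(d,axis=1)[:,None]
def atz(c,uv,z,s=None):
    o,d=ray(c,uv,s);z=np.broadcast_to(z,(len(d),));return o+d*((z-o[2])/d[:,2])[:,None]
def proj(c,P,s=None):
    W=np.linalg.inv(c2w(c,s));return cv2.projectPoints(np.array(P,float).reshape(-1,3),cv2.Rodrigues(W[:3,:3])[0],W[:3,3],np.array(c["camera_matrix"]),np.array(c["D"]))[0][:,0]
def tri(rays):
    A=np.zeros((3,3));b=np.zeros(3)
    for o,d in rays:
        M=np.eye(3)-np.outer(d,d);A+=M;b+=M@o
    p=np.linalg.solve(A,b);return p,[np.linalg.norm((np.eye(3)-np.outer(d,d))@(p-o)) for o,d in rays]
def crop(c,x0,y0,x1,y1,k,name):
    f=c["frame"][y0:y1,x0:x1,::-1];cv2.imwrite("pics/"+name,cv2.resize(f,None,fx=k,fy=k,interpolation=cv2.INTER_CUBIC))
E
python3 - <<'E'
from h import *
s,d=load()
crop(d["top"],180,140,430,250,3,"topA.png")
crop(d["scene"],230,120,410,345,2.6,"scA.png")
t=d["top"]
print(atz(t,[[202,196],[257,221],[258,168],[313,219],[232,287]],0.0).round(3))
E
```

```text
[[ 0.529  0.345  0.   ]
 [ 0.45   0.168  0.   ]
 [ 0.621  0.167  0.   ]
 [ 0.457 -0.01   0.   ]
 [ 0.241  0.244  0.   ]]
```

View pics/topA.png

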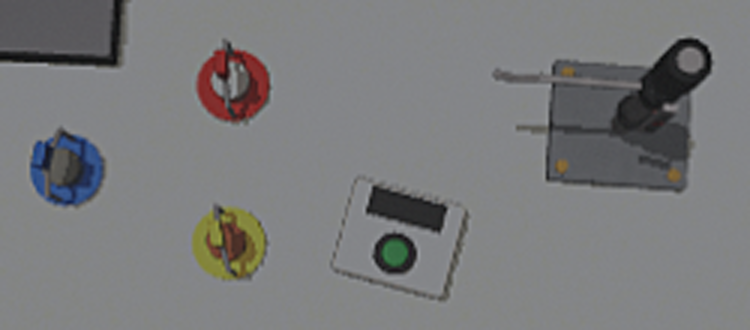

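View pics/scA.png

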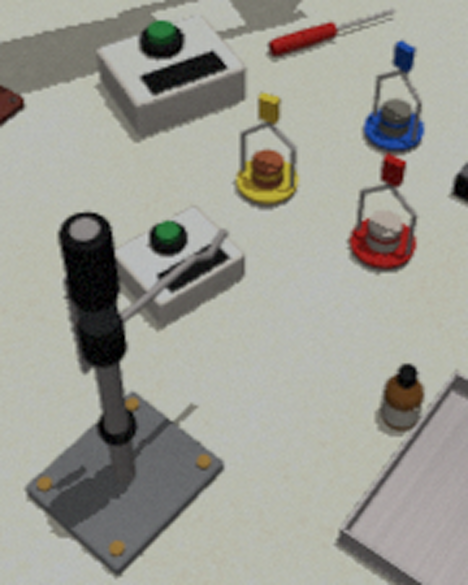

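The blue carrier (blue rim and tab) is at scene (382,168) and top (202,196). Yellow and red are different colours. There are two consoles, one at top (313,219) and one at top (232,287). I'll measure both to find the 100 x 120 one, and fit the stand.

```bash
python3 - <<'E'
from h import *
from scipy.optimize import least_squares
s,d=load();t=d["top"];c=d["scene"]
# console corners in topA crop (x/3+180,y/3+140) at z=.045
A=np.array([[360,178],[468,208],[445,298],[332,268]])/3+[180,140]
P=atz(t,A,.045);print("small console corners",P.round(3).tolist(),[np.linalg.norm(P[i]-P[(i+1)%4]).round(3) for i in range(4)])
# triangulate buttons
S=lambda x,y:np.array([[x/2.6+230,y/2.6+120]]); T=lambda x,y:np.array([[x/3+180,y/3+140]])
def tr(a,b):
    o,dd=ray(c,a);o2,d2=ray(t,b);return tri([(o,dd[0]),(o2,d2[0])])
print("button small",tr(S(168,231),T(394,252)))
print("tip",tr(S(222,234),T(497,74)))
print("bluetab",tr(S(404,55),T(42,155)))
print("column top",tr(S(83,229),T(691,57)))
B=np.array([[215,259],[268,271],[252,319],[200,300]])
P=atz(t,B,.045);print([np.linalg.norm(P[i]-P[(i+1)%4]).round(3) for i in range(4)])
o,dd=ray(c,[[292,133]]);o2,d2=ray(t,[[228,296]]);print("button large",tri([(o,dd[0]),(o2,d2[0])]))
# base corners
P=atz(t,np.array([[555,60],[690,68],[688,190],[547,182]])/3+[180,140],.016);print("base",P.round(3).tolist(),[np.linalg.norm(P[i]-P[(i+1)%4]).round(3) for i in range(4)],P.mean(0))
P=atz(c,np.array([[27,489],[119,572],[222,466],[134,393]])/2.6+[230,120],.016);print("base sc",P.round(3).tolist(),[np.linalg.norm(P[i]-P[(i+1)%4]).round(3) for i in range(4)],P.mean(0))
E
```

```text
small console corners [[0.515, 0.031, 0.045], [0.484, -0.081, 0.045], [0.391, -0.057, 0.045], [0.422, 0.059, 0.045]] [np.float64(0.116), np.float64(0.096), np.float64(0.12), np.float64(0.097)]
button small (array([ 0.43819063, -0.00278354,  0.06383387]), [np.float64(0.001620196974282829), np.float64(0.001620196974282765)])
tip (array([ 0.58902303, -0.09401586,  0.24332323]), [np.float64(0.0010325988437519616), np.float64(0.0010325988437519115)])
bluetab (array([0.52788613, 0.34339467, 0.13296568]), [np.float64(0.0018719094997419988), np.float64(0.001871909499742056)])
column top (array([ 0.57941045, -0.24401501,  0.37822116]), [np.float64(0.0005352840232359056), np.float64(0.0005352840232357547)])
[np.float64(0.167), np.float64(0.154), np.float64(0.17), np.float64(0.133)]
button large (array([0.22172989, 0.24595941, 0.08492033]), [np.float64(0.002605631813237227), np.float64(0.0026056318132371688)])
base [[0.646, -0.176, 0.016], [0.638, -0.322, 0.016], [0.507, -0.317, 0.016], [0.515, -0.166, 0.016]] [np.float64(0.146), np.float64(0.132), np.float64(0.151), np.float64(0.131)] [ 0.57625584 -0.2451353   0.016     ]
base sc [[0.514, -0.312, 0.016], [0.641, -0.321, 0.016], [0.65, -0.178, 0.016], [0.525, -0.166, 0.016]] [np.float64(0.127), np.float64(0.143), np.float64(0.125), np.float64(0.146)] [ 0.58255372 -0.24388773  0.016     ]
```

The console at top (313,219) measures about 97 x 118 mm, so it is the smaller one, with the button top near (0.438, -0.003, 0.064). The one at top (232,287) is clearly larger. The stand is at (0.579, -0.244) with its hook tip at (0.589, -0.094, 0.243), so the dip is near (0.587, -0.114). Next I'll move above the blue carrier for a close look.

Call:
apply_moves(series=[{"delta_pos": [-1.25, 4.35, -0.7], "spin": 0, "hand": 0}, {"delta_pos": [-1.25, 4.35, -0.7], "spin": 0, "hand": 0}, {"delta_pos": [-1.25, 4.35, -0.7], "spin": 0, "hand": 0}, {"delta_pos": [-1.25, 4.35, -0.7], "spin": 0, "hand": 0}, {"delta_pos": [-1.25, 4.35, -0.7], "spin": 0, "hand": 0}, {"delta_pos": [-1.25, 4.35, -0.7], "spin": 0, "hand": 0}, {"delta_pos": [-1.25, 4.35, -0.7], "spin": 0, "hand": 0}, {"delta_pos": [-1.25, 4.35, -0.7], "spin": 0, "hand": 0}, {"delta_pos": [0, 0, 0], "spin": 10, "hand": 0}, {"delta_pos": [0, 0, 0], "spin": 10, "hand": 0}])

```text
clock: 1.4
tcp_pos: [0.5285, 0.3425, 0.255]
tool_rot: [-0.0, 0.92, 0.392, -0.0]
wrist_force: [-0.2, 0.7, 1.0]
gripper_width: 1.001
```

Call:
apply_moves(series=[{"delta_pos": [0, 0, 0], "spin": 10, "hand": 0}, {"delta_pos": [0, 0, 0], "spin": 10, "hand": 0}, {"delta_pos": [0, 0, 0], "spin": 10, "hand": 0}, {"delta_pos": [0, 0, 0], "spin": 10, "hand": 0}, {"delta_pos": [0, 0, 0], "spin": 10, "hand": 0}, {"delta_pos": [0, 0, 0], "spin": 0, "hand": 0}])

```text
clock: 2.15
tcp_pos: [0.5278, 0.3433, 0.255]
tool_rot: [0.0, 1.0, -0.029, -0.0]
wrist_force: [0.4, -0.5, -0.2]
gripper_width: 1.0
```

```bash
cat > snap.py <<'E'
from h import *
from station import *
import sys
def snap(tag,names=("wrist",)):
    d={};ss={}
    for n in names:
        ss[n]=read_state();d[n]=camera(n);cv2.imwrite(f"pics/{n}{tag}.png",d[n]["frame"][:,:,::-1])
    pickle.dump((ss,d),open(f"cal{tag}.pkl","wb"));return ss,d
if __name__=="__main__":
    ss,d=snap(sys.argv[1],sys.argv[2:] or ("wrist",))
    s=read_state();q=s["tool_rot"];M=R.from_quat(q[[1,2,3,0]]).as_matrix()
    print(s["clock"],s["tcp_pos"].round(4),M.round(3).tolist(),s["wrist_force"].round(2),s["gripper_width"],s["joint_pos"].round(3))
E
python3 snap.py 1
```

```text
2.2 [0.5278 0.3433 0.2551] [[0.998, -0.056, -0.001], [-0.056, -0.998, -0.0], [-0.001, 0.0, -1.0]] [-0.44 -0.55 -0.6 ] 1.0037788689919565 [ 0.452  0.203  1.444 -0.     1.496  0.508]
```

View pics/wrist1.png

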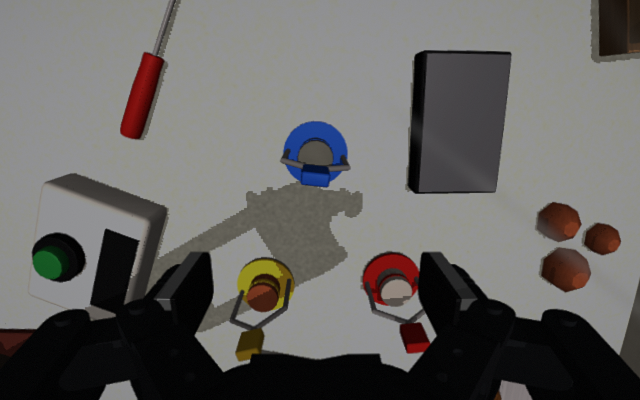

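```bash
python3 - <<'E'
from h import *
ss,d=load("cal1.pkl");s=ss["wrist"];c=d["wrist"]
print(proj(c,[[.528,.343,.129],[.528,.343,0],[.528,.343,.146],s["tcp_pos"]],s).round(1))
crop(c,255,100,385,215,5,"w1crop.png")
E
```

```text
[[315.  179.3]
 [315.1 155.1]
 [315.  184.1]
 [314.4 233.5]]
```

View pics/w1crop.png

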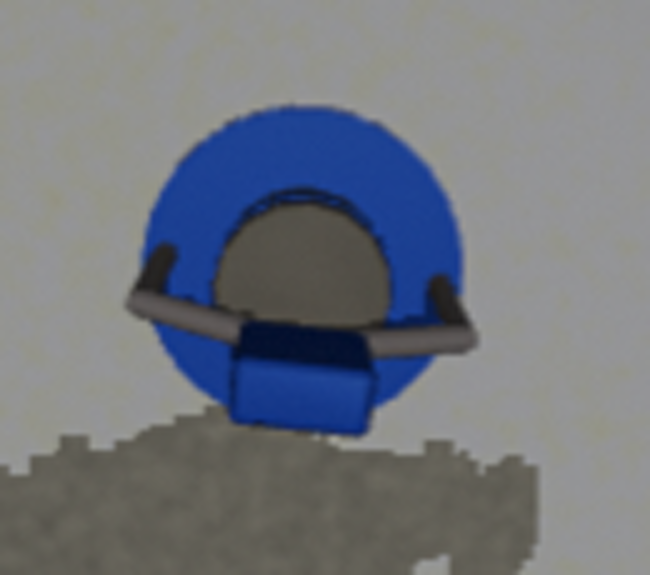

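```bash
python3 - <<'E'
from h import *
ss,d=load("cal1.pkl");s=ss["wrist"];c=d["wrist"]
K=lambda p:np.array(p)/5+[255,100]
P=atz(c,K([[135,301],[472,341]]),.078,s);v=P[1]-P[0];print("shoulders",P.round(4).tolist(),P.mean(0),np.linalg.norm(v),np.degrees(np.arctan2(v[1],v[0])))
Q=atz(c,K([[237,362],[372,373],[365,435],[230,420]]),.146,s);print("tabtop",Q.round(4).tolist(),Q.mean(0));v=Q[1]-Q[0];w=Q[2]-Q[3];print(np.linalg.norm(v),np.degrees(np.arctan2(v[1],v[0])),np.degrees(np.arctan2(w[1],w[0])))
f=c["frame"].astype(int);m=((f[:,:,2]>f[:,:,0]+50)&(f[:,:,1]<120)).astype(np.uint8)
P=atz(c,K([[302,105],[462,265],[145,255]]),.013,s);print(P)
print("rim y", P[0,1]-.0385, P[1:,0].mean())
E
```

```text
shoulders [[0.4951, 0.3527, 0.078], [0.5629, 0.3405, 0.078]] [0.52897291 0.34660298 0.078     ] 0.06893355804408166 -10.228830948529637
tabtop [[0.5182, 0.3535, 0.146], [0.5403, 0.3503, 0.146], [0.5387, 0.3398, 0.146], [0.5164, 0.3437, 0.146]] [0.52840871 0.34685437 0.146     ]
0.022333483407767925 -8.11789798327505 -9.898119354729195
[[0.53083595 0.38518488 0.013     ]
 [0.56674882 0.34543987 0.013     ]
 [0.49143779 0.35226075 0.013     ]]
rim y 0.34668487776389895 0.5290933080606245
```

The wrist crop shows the blue carrier's rim, with its shoulders at crop (135,301) and (472,341) and the tab top centred at crop (301,397). Shoulders, rim and tab agree on centre (0.529, 0.347) and yaw -10°, and the shoulders measure 69 mm against 66 + 6 mm expected. Descending to grip the tab across its 24 mm side.

Call:
apply_moves(series=[{"delta_pos": [0, 0, 0], "spin": 6.8, "hand": 0}, {"delta_pos": [0.05, -0.35, 0], "spin": 0, "hand": 0}, {"delta_pos": [0, 0, 3.5], "spin": 0, "hand": 0}, {"delta_pos": [0, 0, 3.5], "spin": 0, "hand": 0}, {"delta_pos": [0, 0, 3.5], "spin": 0, "hand": 0}, {"delta_pos": [0, 0, 2.0], "spin": 0, "hand": 0}, {"delta_pos": [0, 0, 1.4], "spin": 0, "hand": 0}, {"delta_pos": [0, 0, 0], "spin": 0, "hand": 0}, {"delta_pos": [0, 0, 0], "spin": 0, "hand": 0}], squeeze=30)

```text
clock: 3.32
tcp_pos: [0.5301, 0.3472, 0.118]
tool_rot: [-0.001, 0.996, -0.089, 0.001]
wrist_force: [-0.2, -0.4, 0.9]
gripper_width: 0.998
```

```bash
cat > avg.py <<'E'
from station import *
import numpy as np,sys
n=int(sys.argv[1]) if len(sys.argv)>1 else 10
F=[]
for i in range(n):
    camera("top");s=read_state();F.append(np.r_[s["wrist_force"],s["moment"],s["tcp_pos"],s["gripper_width"]])
F=np.array(F);print(s["clock"],F.mean(0).round(4),"sd",F.std(0)[:6].round(3))
E
python3 snap.py 2 wrist scene; python3 avg.py 20
```

```text
3.425 [0.5301 0.3472 0.1181] [[0.984, -0.177, 0.002], [-0.177, -0.984, 0.001], [0.002, -0.002, -1.0]] [-0.24 -0.43  0.49] 1.00023116116299 [0.456 0.305 1.582 0.    1.252 0.634]
4.425 [-0.0389 -0.0103  0.0458 -0.012  -0.0089 -0.002   0.5293  0.3468  0.1168
  0.9994] sd [0.443 0.524 0.628 0.023 0.024 0.037]
```

View pics/wrist2.png

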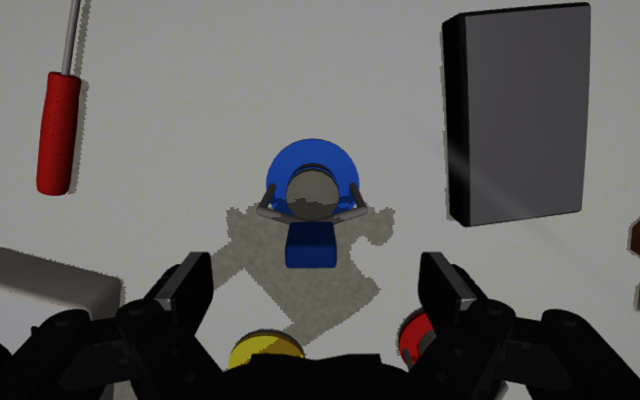

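The tab sits centred between the open fingers at (311,245), aligned with the jaws. Closing on it.

Call:
apply_moves(series=[{"delta_pos": [0, 0, 0], "spin": 0, "hand": 0.5}, {"delta_pos": [0, 0, 0], "spin": 0, "hand": 0.7}, {"delta_pos": [0, 0, 0], "spin": 0, "hand": 1}, {"delta_pos": [0, 0, 0], "spin": 0, "hand": 1}, {"delta_pos": [0, 0, 0], "spin": 0, "hand": 1}, {"delta_pos": [0, 0, 0], "spin": 0, "hand": 1}], squeeze=40)

```text
clock: 5.18
tcp_pos: [0.5291, 0.3468, 0.1165]
tool_rot: [0.0, 0.996, -0.089, -0.0]
wrist_force: [0.3, 0.1, -0.1]
gripper_width: 0.0
```

```bash
python3 snap.py 3 wrist; python3 avg.py 3
```

```text
5.225 [0.5291 0.3468 0.1165] [[0.984, -0.177, -0.0], [-0.177, -0.984, -0.0], [-0.0, 0.0, -1.0]] [-1.18  0.48 -0.1 ] -0.0019174120671585427 [ 0.456  0.306  1.583 -0.     1.252  0.634]
5.375 [ 0.4843  0.0026  0.1453 -0.0055 -0.0305 -0.0088  0.5291  0.3467  0.1165
  0.0013] sd [0.11  0.268 0.543 0.022 0.013 0.018]
```

View pics/wrist3.png

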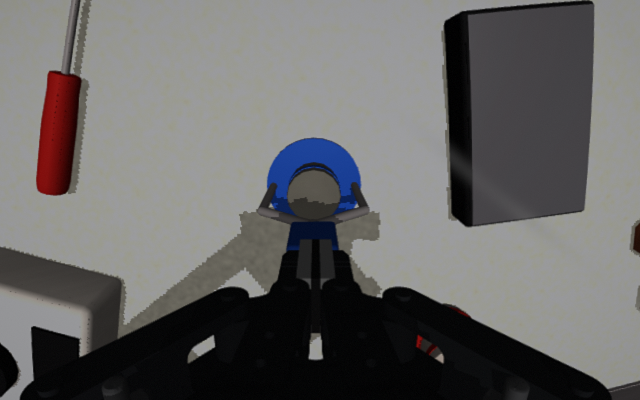

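The gripper reads 0.0, so the fingers closed fully without taking the tab. I'll find out why before moving.

```bash
python3 - <<'E'
from h import *
for f in("cal2.pkl","cal3.pkl"):
    ss,d=load(f);s=ss["wrist"];c=d["wrist"]
    th=np.radians(-10);Rz=np.array([[np.cos(th),-np.sin(th)],[np.sin(th),np.cos(th)]])
    P=[];
    for z in(.112,.146):
        for a,b in((-12,6),(12,6),(12,-6),(-12,-6)):
            P.append([*(Rz@[a/1e3,b/1e3]+[.529,.3467]),z])
    print(proj(c,P,s).round(0).tolist(),"tcp",proj(c,[s["tcp_pos"],s["tcp_pos"]+[0,0,.0187]],s).round(0).tolist())
    crop(c,235,130,395,330,3,"crop_"+f[:4]+".png")
ss,d=load("cal2.pkl");crop(d["scene"],330,110,450,210,6,"sc2.png")
E
python3 - <<'E'
import sys;sys.path.insert(0,'.')
import os;os.chdir('.')
from snap import *
ss,d=snap("3b",("scene","top"));crop(d["scene"],310,90,450,200,5,"sc3.png");crop(d["top"],160,160,260,240,6,"tp3.png")
E
```

```text
[[291.0, 221.0], [335.0, 220.0], [335.0, 241.0], [291.0, 241.0], [286.0, 246.0], [339.0, 246.0], [339.0, 270.0], [287.0, 270.0]] tcp [[315.0, 234.0], [315.0, 248.0]]
[[292.0, 220.0], [337.0, 220.0], [336.0, 241.0], [293.0, 241.0], [288.0, 246.0], [341.0, 246.0], [341.0, 270.0], [288.0, 270.0]] tcp [[315.0, 234.0], [315.0, 248.0]]
```

View pics/sc3.png

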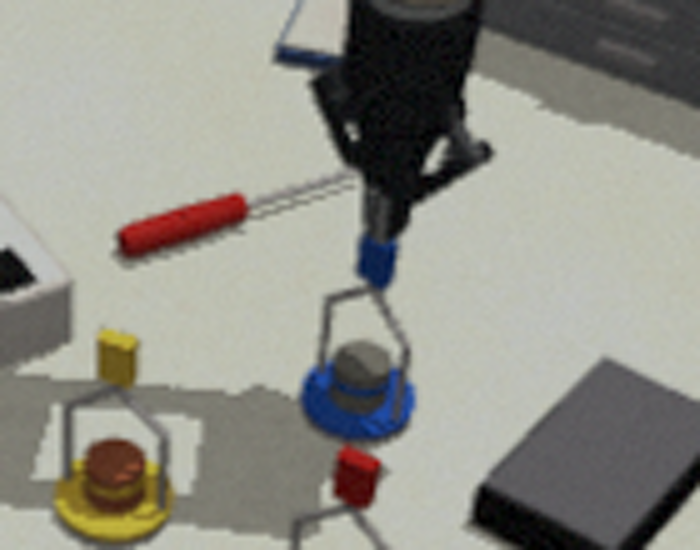

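View pics/crop_cal3.png

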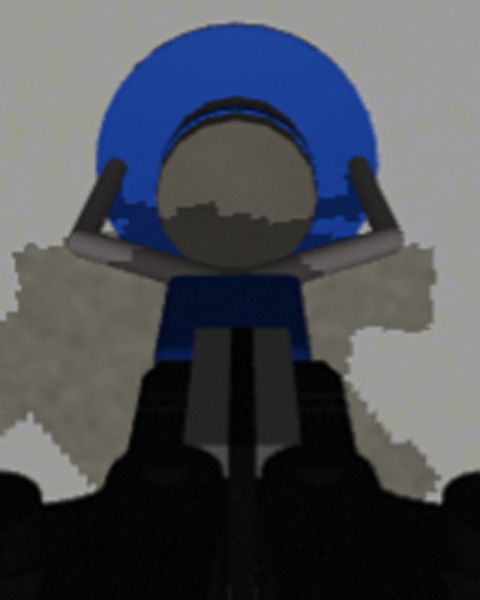

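View pics/crop_cal2.png

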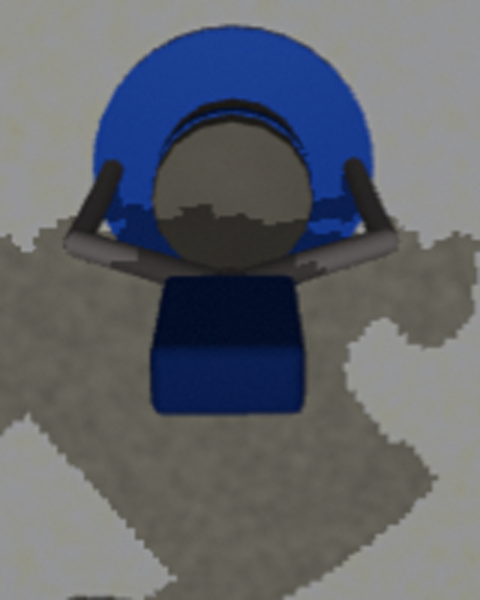

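```bash
python3 - <<'E'
from h import *
ss,d=load("cal3b.pkl");s=ss["scene"];c=d["scene"];print(s["tcp_pos"],s["gripper_width"])
for z in(.112,.1165,.129,.146,.16): print(z,((proj(c,[[.529,.3467,z],[.529,.352,z],[.529,.335,z]])-[310,90])*5).round(0).tolist())
crop(c,355,80,410,150,10,"sc3z.png")
E
```

```text
[0.52911964 0.34673114 0.11648585] 0.0025537901829801326
0.112 [[375.0, 280.0], [379.0, 276.0], [365.0, 290.0]]
0.1165 [[375.0, 275.0], [380.0, 270.0], [366.0, 284.0]]
0.129 [[378.0, 259.0], [382.0, 255.0], [368.0, 269.0]]
0.146 [[380.0, 238.0], [385.0, 234.0], [371.0, 247.0]]
0.16 [[383.0, 220.0], [387.0, 216.0], [373.0, 230.0]]
```

View pics/sc3z.png

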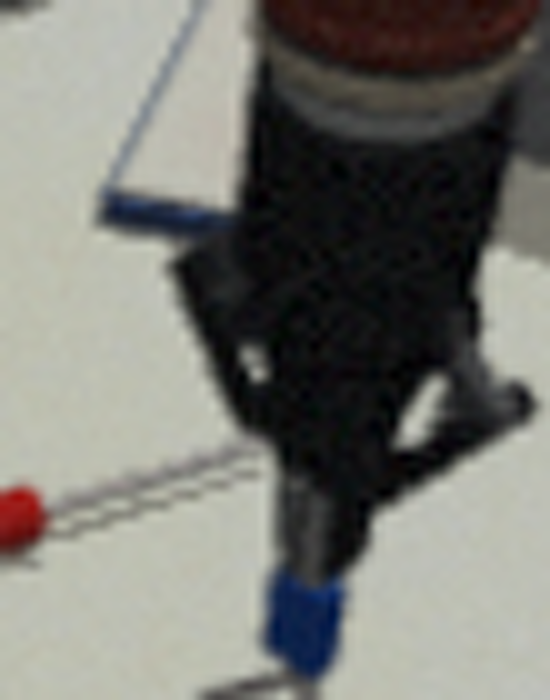

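View pics/tp3.png

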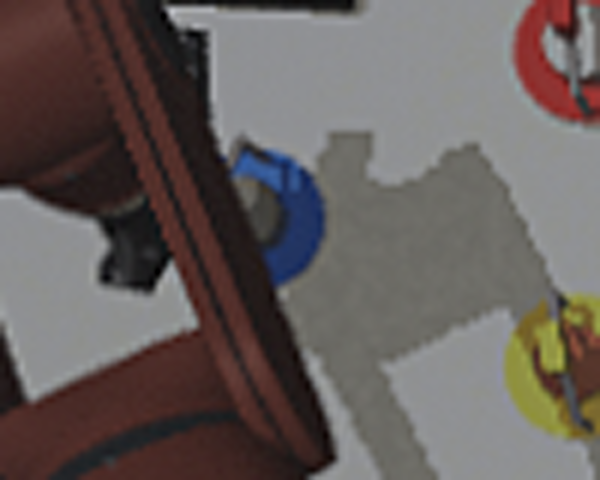

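The scene crop (355..410, 80..150, x10) shows the closed fingertips at (310,583), just on top of the tab and with the whole tab visible below. That puts the real fingertips at about z = 0.147, roughly 30 mm behind the reported TCP. The wrist view of the open pads gives the same figure: -0.044 m open, and -0.031 m shut. I'll take fingertip z = TCP z + 0.031 from here, then open, lower 31 mm and grip again.

Call:
apply_moves(series=[{"delta_pos": [0, 0, 0], "spin": 0, "hand": 0}, {"delta_pos": [0, 0, 0], "spin": 0, "hand": 0}, {"delta_pos": [0, 0, 0], "spin": 0, "hand": 0}, {"delta_pos": [0, 0, 0], "spin": 0, "hand": 0}, {"delta_pos": [0, 0, 0], "spin": 0, "hand": 0}, {"delta_pos": [0, 0, 0], "spin": 0, "hand": 0}])

```text
clock: 6.22
tcp_pos: [0.5291, 0.3468, 0.1165]
tool_rot: [-0.0, 0.996, -0.089, 0.0]
wrist_force: [1.3, 0.4, 0.8]
gripper_width: 0.998
```

```bash
python3 snap.py 4 wrist
```

```text
6.275 [0.5291 0.3468 0.1165] [[0.984, -0.177, 0.0], [-0.177, -0.984, 0.0], [-0.0, -0.0, -1.0]] [0.11 0.77 0.88] 0.9952828143644104 [0.456 0.306 1.583 0.    1.252 0.634]
```

View pics/wrist4.png

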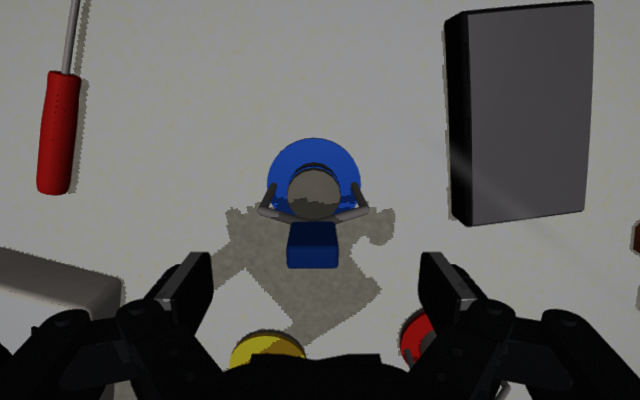

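The carrier has not moved; its tab is at (313,245). Lowering 31 mm, then closing.

Call:
apply_moves(series=[{"delta_pos": [0, 0, 1.5], "spin": 0, "hand": 0}, {"delta_pos": [0, 0, 1.0], "spin": 0, "hand": 0}, {"delta_pos": [0, 0, 0.6], "spin": 0, "hand": 0}, {"delta_pos": [0, 0, 0], "spin": 0, "hand": 0}, {"delta_pos": [0, 0, 0], "spin": 0, "hand": 0.5}, {"delta_pos": [0, 0, 0], "spin": 0, "hand": 0.65}, {"delta_pos": [0, 0, 0], "spin": 0, "hand": 1}, {"delta_pos": [0, 0, 0], "spin": 0, "hand": 1}, {"delta_pos": [0, 0, 0], "spin": 0, "hand": 1}, {"delta_pos": [0, 0, 0], "spin": 0, "hand": 1}], squeeze=40)

```text
clock: 7.52
tcp_pos: [0.5291, 0.347, 0.0858]
tool_rot: [-0.0, 0.996, -0.089, -0.0]
wrist_force: [-2.1, 0.4, 3.1]
gripper_width: 0.274
```

```bash
python3 snap.py 5 wrist scene;python3 avg.py 16; python3 -c "
from h import *
ss,d=load('cal5.pkl');crop(d['scene'],340,80,420,190,5,'sc5.png');crop(d['wrist'],235,130,395,330,3,'w5.png')
a=cv2.imread('pics/sc5.png');b=cv2.imread('pics/w5.png');b=cv2.resize(b,(440,550));cv2.imwrite('pics/m5.png',np.hstack([a,b]))"
```

```text
7.625 [0.5291 0.347  0.0859] [[0.984, -0.177, 0.0], [-0.177, -0.984, 0.0], [0.0, -0.0, -1.0]] [-3.32  0.63  4.14] 0.27015438907574313 [0.456 0.338 1.605 0.    1.199 0.634]
8.425 [-2.9206e+00  4.9190e-01  5.0642e+00  9.6100e-02  6.1860e-01  1.5000e-03
  5.2910e-01  3.4700e-01  8.5900e-02  2.7200e-01] sd [0.509 0.618 0.312 0.034 0.034 0.027]
```

View pics/m5.png

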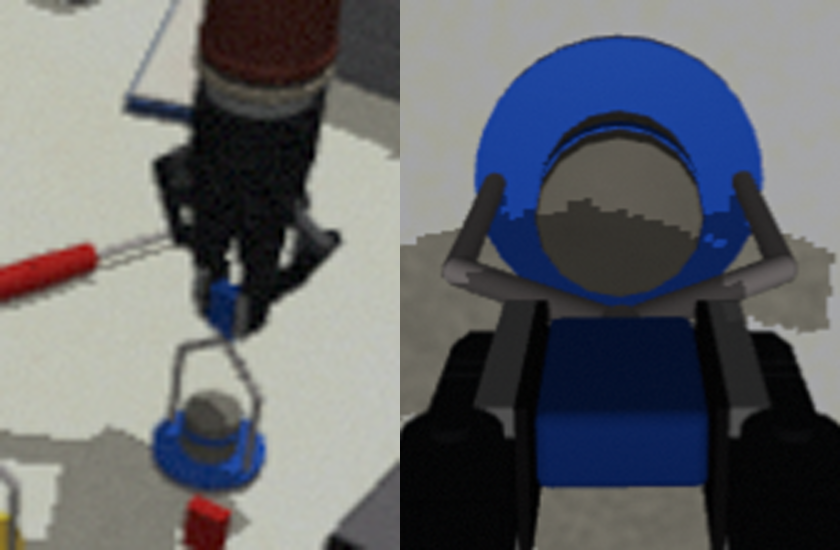

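The tab is now held: opening 0.272 x 85 = 23 mm, matching its 24 mm side, with both pads visible on it. Lifting gently.

Call:
apply_moves(series=[{"delta_pos": [0, 0, -0.2], "spin": 0, "hand": 1}, {"delta_pos": [0, 0, -0.5], "spin": 0, "hand": 1}, {"delta_pos": [0, 0, -1.3], "spin": 0, "hand": 1}, {"delta_pos": [0, 0, -3], "spin": 0, "hand": 1}, {"delta_pos": [0, 0, -4], "spin": 0, "hand": 1}, {"delta_pos": [0, 0, -4], "spin": 0, "hand": 1}, {"delta_pos": [0, 0, -4], "spin": 0, "hand": 1}, {"delta_pos": [0, 0, -2], "spin": 0, "hand": 1}, {"delta_pos": [0, 0, -1], "spin": -6.6, "hand": 1}, {"delta_pos": [0, 0, 0], "spin": 0, "hand": 1}])

```text
clock: 9.68
tcp_pos: [0.5294, 0.3468, 0.286]
tool_rot: [-0.0, 0.999, -0.032, 0.0]
wrist_force: [-0.3, 0.4, -4.7]
gripper_width: 0.274
```

```bash
python3 snap.py 6 wrist scene;python3 avg.py 26
```

```text
9.775 [0.5287 0.3465 0.2842] [[0.998, -0.065, -0.002], [-0.065, -0.998, -0.001], [-0.002, 0.001, -1.0]] [ 1.03 -1.17 -4.44] 0.2695091154730053 [ 0.455  0.199  1.394 -0.     1.55   0.521]
11.075 [ 4.940e-02 -9.100e-03 -4.628e+00  1.080e-02 -1.140e-02 -2.800e-03
  5.290e-01  3.467e-01  2.852e-01  2.720e-01] sd [0.489 0.615 0.583 0.027 0.026 0.023]
```

View pics/scene6.png

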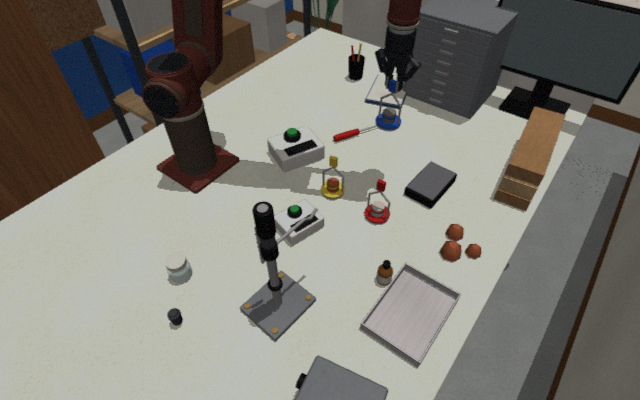

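The blue carrier is lifted clear at scene (388,120), and nothing else has moved. The wrist shows 4.63 + 0.05 ≈ 4.7 N (±0.2), so I expect a dip of about 47 mm. Carrying it to just outside the hook's free tip.

Call:
apply_moves(series=[{"delta_pos": [0.46, 2, 0], "spin": 0, "hand": 1}, {"delta_pos": [0.92, 4, 0], "spin": 0, "hand": 1}, {"delta_pos": [1.1, 4.8, 0], "spin": 0, "hand": 1}, {"delta_pos": [1.1, 4.8, 0], "spin": 0, "hand": 1}, {"delta_pos": [1.1, 4.8, 0], "spin": 0, "hand": 1}, {"delta_pos": [1.1, 4.8, 0], "spin": 0, "hand": 1}, {"delta_pos": [1.1, 4.8, 0], "spin": 0, "hand": 1}, {"delta_pos": [0.92, 4, 0], "spin": 0, "hand": 1}, {"delta_pos": [0.6, 2.6, 0], "spin": 0, "hand": 1}, {"delta_pos": [0.23, 1, 0], "spin": 0, "hand": 1}])

```text
clock: 12.32
tcp_pos: [0.5912, -0.0363, 0.2855]
tool_rot: [0.0, 0.999, -0.033, -0.0]
wrist_force: [0.4, -0.6, -4.6]
gripper_width: 0.272
```

Call:
apply_moves(series=[{"delta_pos": [0, 0, 0], "spin": 0, "hand": 1}, {"delta_pos": [0, 0, 0], "spin": 0, "hand": 1}])

```text
clock: 12.58
tcp_pos: [0.5913, -0.0329, 0.2856]
tool_rot: [-0.0, 1.0, -0.031, -0.0]
wrist_force: [-1.6, 0.3, -3.6]
gripper_width: 0.273
```

```bash
python3 snap.py 7 wrist scene top; python3 -c "
from h import *
ss,d=load('cal7.pkl');crop(d['scene'],230,120,370,330,3,'sc7.png');crop(d['top'],260,130,430,230,4,'tp7.png')"
```

```text
12.725 [ 0.5914 -0.0328  0.2856] [[0.998, -0.062, 0.0], [-0.062, -0.998, 0.0], [0.0, -0.0, -1.0]] [-0.67  0.02 -5.17] 0.2726966922862367 [-0.189  0.1    1.501  0.     1.54  -0.127]
```

View pics/wrist7.png

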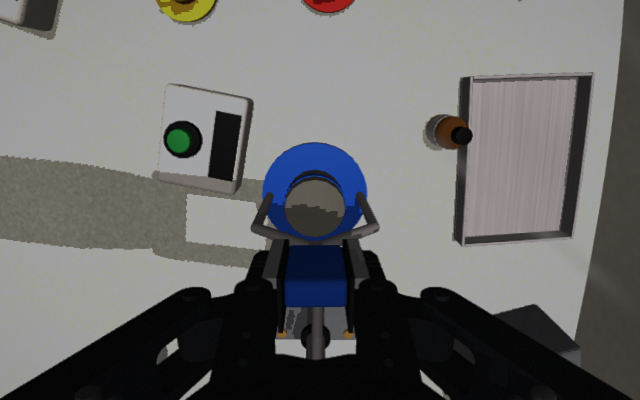

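View pics/sc7.png

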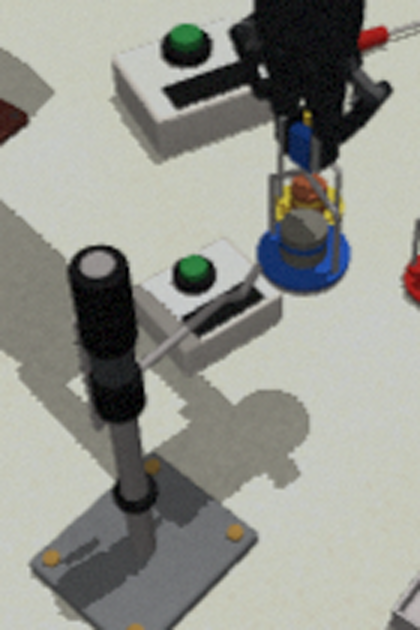

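View pics/tp7.png

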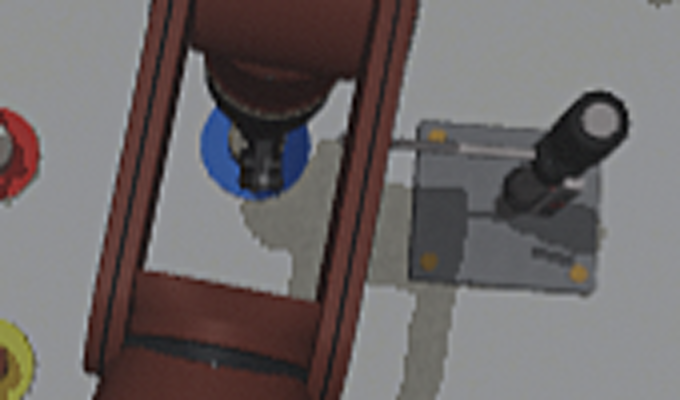

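The wrist view shows the hook arm as a vertical line at column 316, in line with the tab at column 315 and between the bail legs, so lateral alignment and yaw are right. Lowering so the arm tip passes at carrier height 78 mm (opening 49 to 95), then sliding 81 mm along the arm.

Call:
apply_moves(series=[{"delta_pos": [0, 0, 1.0], "spin": 0, "hand": 1}, {"delta_pos": [0, 0, 1.4], "spin": 0, "hand": 1}, {"delta_pos": [0, 0, 1.0], "spin": 0, "hand": 1}, {"delta_pos": [0, 0.3, 0], "spin": 0, "hand": 1}, {"delta_pos": [0, 0.5, 0], "spin": 0, "hand": 1}, {"delta_pos": [0, 0.5, 0], "spin": 0, "hand": 1}, {"delta_pos": [0, 0.5, 0], "spin": 0, "hand": 1}, {"delta_pos": [0, 0, 0], "spin": 0, "hand": 1}, {"delta_pos": [0, 0, 0], "spin": 0, "hand": 1}])

```text
clock: 13.85
tcp_pos: [0.5904, -0.0519, 0.2516]
tool_rot: [-0.0, 0.999, -0.032, 0.0]
wrist_force: [0.1, -1.0, -4.1]
gripper_width: 0.271
```

```bash
python3 snap.py 8 wrist scene; python3 - <<'E'
from h import *
ss,d=load('cal8.pkl');c=d["scene"];crop(c,250,140,360,250,7,'sc8.png')
s=ss["scene"];t=s["tcp_pos"];q=s["tool_rot"];M=R.from_quat(q[[1,2,3,0]]).as_matrix();x=M[:,0]
pan=t-[0,0,.0859]
pts=[pan+np.array([0,0,.105]),pan+x*.033+[0,0,.077],pan-x*.033+[0,0,.077],pan+[0,0,.045],[.589,-.094,.244]]
print(((proj(c,pts)-[250,140])*7).round(0).tolist(), t)
E
```

```text
13.95 [ 0.5904 -0.0517  0.2515] [[0.998, -0.063, 0.0], [-0.063, -0.998, 0.0], [0.0, -0.0, -1.0]] [-0.39  0.02 -3.9 ] 0.27496303957218304 [-0.221  0.114  1.549  0.     1.478 -0.157]
[[534.0, 362.0], [609.0, 466.0], [460.0, 374.0], [533.0, 482.0], [455.0, 489.0]] [ 0.59036647 -0.05181522  0.25155522]
```

View pics/sc8.png

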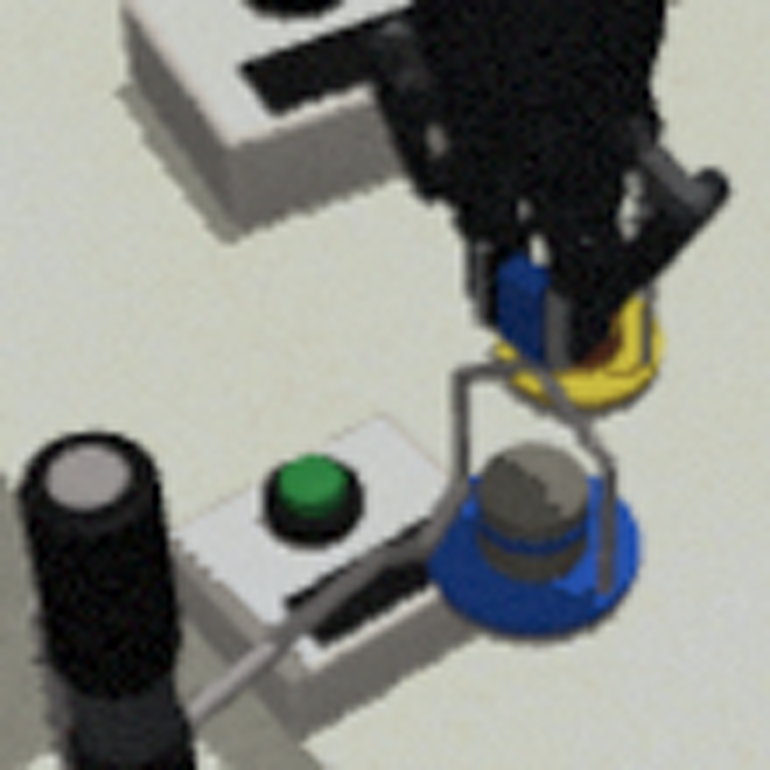

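The projected model matches the picture: bail peak (534,362), shoulders (609,466) and (460,374), arm tip (455,489). The tip lies inside the bail opening. Sliding the remaining 62 mm to the dip.

Call:
apply_moves(series=[{"delta_pos": [0, 0.5, 0], "spin": 0, "hand": 1}, {"delta_pos": [0, 0.8, 0], "spin": 0, "hand": 1}, {"delta_pos": [0, 1, 0], "spin": 0, "hand": 1}, {"delta_pos": [0, 1, 0], "spin": 0, "hand": 1}, {"delta_pos": [0, 1, 0], "spin": 0, "hand": 1}, {"delta_pos": [0.05, 0.8, 0], "spin": 0, "hand": 1}, {"delta_pos": [0, 0.7, 0], "spin": 0, "hand": 1}, {"delta_pos": [0, 0.43, 0], "spin": 0, "hand": 1}, {"delta_pos": [0, 0, 0], "spin": 0, "hand": 1}, {"delta_pos": [0, 0, 0], "spin": 0, "hand": 1}])

```text
clock: 15.2
tcp_pos: [0.587, -0.1139, 0.2515]
tool_rot: [-0.0, 1.0, -0.031, 0.0]
wrist_force: [0.1, 0.7, -5.1]
gripper_width: 0.272
```

```bash
python3 snap.py 9 wrist scene; python3 - <<'E'
from h import *
ss,d=load('cal9.pkl');c=d["scene"];crop(c,230,150,340,260,7,'sc9.png');crop(d["wrist"],235,180,395,360,3.2,'w9.png')
s=ss["scene"];t=s["tcp_pos"];q=s["tool_rot"];M=R.from_quat(q[[1,2,3,0]]).as_matrix();x=M[:,0]
pan=t-[0,0,.0859]
pts=[pan+np.array([0,0,.105]),pan+x*.033+[0,0,.077],pan-x*.033+[0,0,.077],pan+[0,0,.045],[.589,-.094,.244],[.587,-.114,.23],[.579,-.134,.244]]
print(((proj(c,pts)-[230,150])*7).round(0).tolist(), t)
E
python3 avg.py 20
```

```text
15.3 [ 0.5869 -0.1138  0.2515] [[0.998, -0.063, -0.0], [-0.063, -0.998, 0.0], [-0.0, -0.0, -1.0]] [-0.39 -0.43 -3.96] 0.27126256877182364 [-0.323  0.127  1.535  0.     1.479 -0.261]
[[551.0, 398.0], [629.0, 505.0], [479.0, 407.0], [556.0, 517.0], [595.0, 419.0], [554.0, 480.0], [495.0, 479.0]] [ 0.58694617 -0.11380026  0.25149376]
16.3 [ 4.3000e-02  3.0300e-02 -4.4277e+00  5.0000e-03  4.3000e-03 -6.0000e-03
  5.8690e-01 -1.1400e-01  2.5150e-01  2.7270e-01] sd [0.502 0.513 0.565 0.027 0.031 0.024]
```

View pics/sc9.png

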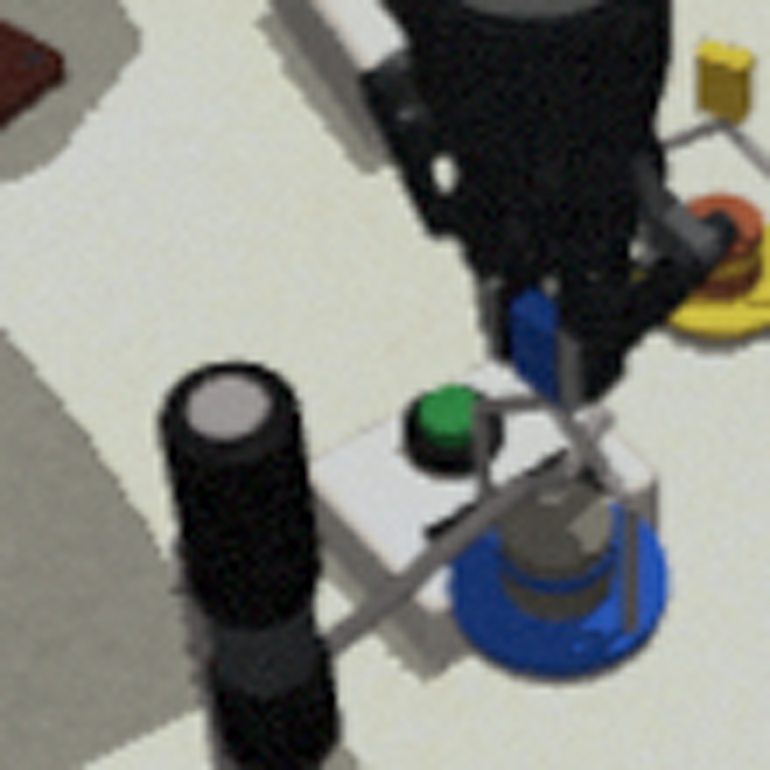

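View pics/w9.png

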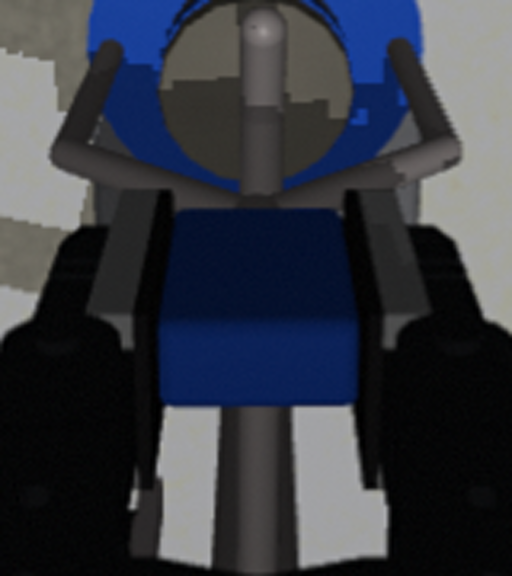

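```bash
python3 - <<'E'
from h import *
ss,d=load('cal9.pkl');s=ss["wrist"];c=d["wrist"]
K=lambda p:np.array(p)/3.2+[235,180]
print(atz(c,K([[263,10],[263,28],[243,40],[284,40]]),[.244,.246,.244,.244],s).round(4).tolist())
t=s["tcp_pos"];print((proj(c,[[.589,-.094,.244],[.587,-.114,.230]],s)-[235,180])*3.2)
E
```

```text
[[0.5901, -0.0882, 0.244], [0.5899, -0.0908, 0.246], [0.5864, -0.0932, 0.244], [0.5933, -0.0936, 0.244]]
[[258.77087801  43.8776224 ]
 [254.6173424  127.99333447]]
```

The hook arm and tip are centred under the bail (w9: tip (263,28), tab centre 260). The wrist view puts the dip about 1 mm from my estimate, so I'll correct by half that and lower slowly.

Call:
apply_moves(series=[{"delta_pos": [0.07, -0.07, 0], "spin": 0, "hand": 1}, {"delta_pos": [0, 0, 0.5], "spin": 0, "hand": 1}, {"delta_pos": [0, 0, 0.6], "spin": 0, "hand": 1}, {"delta_pos": [0, 0, 0.6], "spin": 0, "hand": 1}, {"delta_pos": [0, 0, 0.4], "spin": 0, "hand": 1}, {"delta_pos": [0, 0, 0.2], "spin": 0, "hand": 1}, {"delta_pos": [0, 0, 0.2], "spin": 0, "hand": 1}, {"delta_pos": [0, 0, 0.2], "spin": 0, "hand": 1}, {"delta_pos": [0, 0, 0.2], "spin": 0, "hand": 1}, {"delta_pos": [0, 0, 0.2], "spin": 0, "hand": 1}])

```text
clock: 17.55
tcp_pos: [0.5877, -0.1135, 0.2205]
tool_rot: [0.0, 1.0, -0.032, 0.0]
wrist_force: [-0.8, 0.9, -4.3]
gripper_width: 0.273
```

Call:
apply_moves(series=[{"delta_pos": [0, 0, 0.2], "spin": 0, "hand": 1}, {"delta_pos": [0, 0, 0.2], "spin": 0, "hand": 1}, {"delta_pos": [0, 0, 0.2], "spin": 0, "hand": 1}, {"delta_pos": [0, 0, 0.2], "spin": 0, "hand": 1}, {"delta_pos": [0, 0, 0.2], "spin": 0, "hand": 1}, {"delta_pos": [0, 0, 0.2], "spin": 0, "hand": 1}, {"delta_pos": [0, 0, 0.2], "spin": 0, "hand": 1}, {"delta_pos": [0, 0, 0.2], "spin": 0, "hand": 1}, {"delta_pos": [0, 0, 0.2], "spin": 0, "hand": 1}, {"delta_pos": [0, 0, 0], "spin": 0, "hand": 1}])

```text
clock: 18.8
tcp_pos: [0.5877, -0.1135, 0.2024]
tool_rot: [-0.0, 0.999, -0.032, 0.0]
wrist_force: [0.4, 0.2, -2.0]
gripper_width: 0.272
```

```bash
python3 snap.py 10 wrist scene; python3 avg.py 14; python3 - <<'E'
from h import *
ss,d=load('cal10.pkl');c=d["scene"];crop(c,230,150,340,260,5,'sc10.png');crop(d["wrist"],235,180,395,360,3,'w10.png')
a=cv2.imread('pics/sc10.png');b=cv2.imread('pics/w10.png');b=b[:540];a=a[:540];cv2.imwrite('pics/m10.png',cv2.resize(np.hstack([a[:540],b]),None,fx=.78,fy=.78))
E
```

```text
18.9 [ 0.5877 -0.1135  0.2026] [[0.998, -0.063, 0.0], [-0.063, -0.998, -0.0], [0.0, 0.0, -1.0]] [ 0.68  0.04 -2.63] 0.2720550123282356 [-0.322  0.156  1.595  0.     1.391 -0.259]
19.6 [ 0.2109  0.2909 -2.3176  0.0677 -0.0379 -0.0036  0.5877 -0.1135  0.2026
  0.2721] sd [0.446 0.464 0.461 0.028 0.034 0.028]
```

View pics/m10.png

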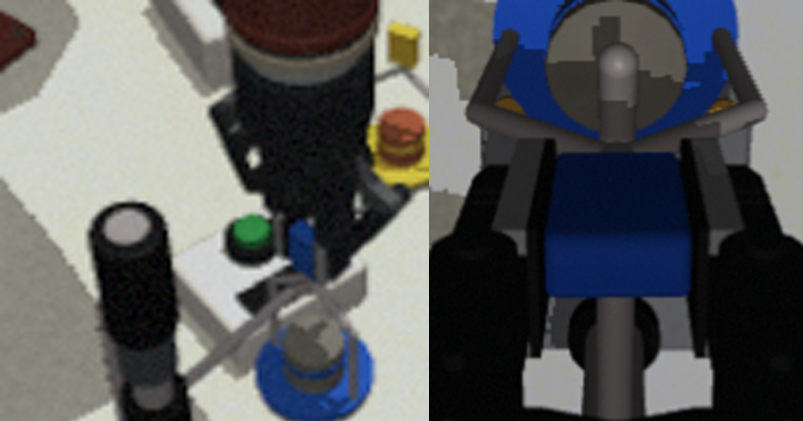

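The hook now carries about half the weight (wrist -2.3 N at z = 0.2026) and the bail sits in the dip. Lowering 20 mm more, then measuring again.

Call:
apply_moves(series=[{"delta_pos": [0, 0, 0.2], "spin": 0, "hand": 1}, {"delta_pos": [0, 0, 0.2], "spin": 0, "hand": 1}, {"delta_pos": [0, 0, 0.2], "spin": 0, "hand": 1}, {"delta_pos": [0, 0, 0.2], "spin": 0, "hand": 1}, {"delta_pos": [0, 0, 0.2], "spin": 0, "hand": 1}, {"delta_pos": [0, 0, 0.2], "spin": 0, "hand": 1}, {"delta_pos": [0, 0, 0.2], "spin": 0, "hand": 1}, {"delta_pos": [0, 0, 0.2], "spin": 0, "hand": 1}, {"delta_pos": [0, 0, 0.2], "spin": 0, "hand": 1}, {"delta_pos": [0, 0, 0.2], "spin": 0, "hand": 1}])

```text
clock: 20.85
tcp_pos: [0.5877, -0.1135, 0.1825]
tool_rot: [0.0, 1.0, -0.032, 0.0]
wrist_force: [0.0, 1.5, 0.2]
gripper_width: 0.274
```

```bash
python3 avg.py 40; python3 snap.py 11 wrist scene
```

```text
22.85 [ 0.6471  0.4909 -0.589   0.0853 -0.1014 -0.0024  0.5877 -0.1135  0.1825
  0.2718] sd [0.507 0.56  0.521 0.034 0.039 0.027]
22.95 [ 0.5877 -0.1135  0.1825] [[0.998, -0.063, 0.0], [-0.063, -0.998, 0.0], [0.0, -0.0, -1.0]] [-0.18  0.96 -0.58] 0.27158712177732425 [-0.322  0.17   1.617  0.     1.355 -0.259]
```

The wrist reads -0.59 N. The small sideways forces (+0.65, +0.49 N) say the dip lies about 1 mm towards +x/+y, which is where the wrist view put it. I'll ease across and lower a further 5 mm.

Call:
apply_moves(series=[{"delta_pos": [0.03, -0.03, 0], "spin": 0, "hand": 1}, {"delta_pos": [0.03, -0.03, 0], "spin": 0, "hand": 1}, {"delta_pos": [0.03, -0.03, 0], "spin": 0, "hand": 1}, {"delta_pos": [0, 0, 0.1], "spin": 0, "hand": 1}, {"delta_pos": [0, 0, 0.1], "spin": 0, "hand": 1}, {"delta_pos": [0, 0, 0.1], "spin": 0, "hand": 1}, {"delta_pos": [0, 0, 0.1], "spin": 0, "hand": 1}, {"delta_pos": [0, 0, 0.1], "spin": 0, "hand": 1}, {"delta_pos": [0, 0, 0], "spin": 0, "hand": 1}, {"delta_pos": [0, 0, 0], "spin": 0, "hand": 1}])

```text
clock: 24.2
tcp_pos: [0.5884, -0.1126, 0.1774]
tool_rot: [-0.0, 1.0, -0.032, -0.0]
wrist_force: [-5.0, 0.6, 0.4]
gripper_width: 0.27
```

```bash
python3 avg.py 50; python3 snap.py 12 wrist scene; python3 - <<'E'
from h import *
ss,d=load('cal12.pkl');c=d["scene"];crop(c,230,150,340,260,5,'sc12.png');crop(d["wrist"],235,180,395,360,3,'w12.png')
a=cv2.imread('pics/sc12.png');b=cv2.imread('pics/w12.png');b=b[:540];a=a[:540];cv2.imwrite('pics/m12.png',cv2.resize(np.hstack([a[:540],b]),None,fx=.78,fy=.78))
E
```

```text
26.7 [-4.9656  0.7362 -0.0507  0.1231  0.9758 -0.0056  0.5884 -0.1126  0.1774
  0.2722] sd [0.506 0.431 0.441 0.029 0.028 0.035]
26.8 [ 0.5884 -0.1126  0.1774] [[0.998, -0.063, -0.001], [-0.063, -0.998, 0.0], [-0.001, -0.0, -1.0]] [-4.32  0.6   0.03] 0.2728288595358761 [-0.321  0.176  1.62  -0.     1.346 -0.257]
```

View pics/m12.png

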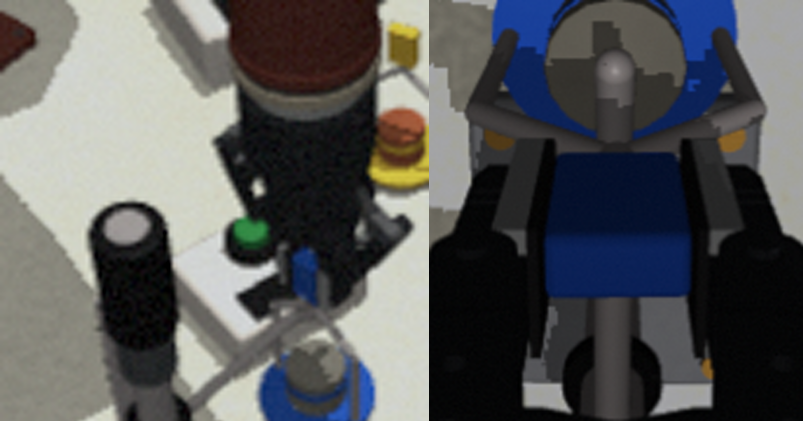

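Moving +x raised the sideways force to -5 N, so the wrist-based x correction was wrong and the dip's x is near 0.5878. Easing back 0.6 mm.

Call:
apply_moves(series=[{"delta_pos": [-0.02, 0, 0], "spin": 0, "hand": 1}, {"delta_pos": [-0.02, 0, 0], "spin": 0, "hand": 1}, {"delta_pos": [-0.02, 0, 0], "spin": 0, "hand": 1}, {"delta_pos": [0, 0, 0], "spin": 0, "hand": 1}, {"delta_pos": [0, 0, 0], "spin": 0, "hand": 1}])

```text
clock: 27.42
tcp_pos: [0.5883, -0.1126, 0.1776]
tool_rot: [-0.0, 0.999, -0.032, 0.0]
wrist_force: [-3.5, 1.6, -0.2]
gripper_width: 0.27
```

```bash
python3 avg.py 50
```

```text
29.925 [-1.485   1.0626 -0.0337  0.1767  0.2833 -0.0024  0.5881 -0.1126  0.1776
  0.2718] sd [0.889 0.441 0.522 0.03  0.132 0.03 ]
```

Vertically it is balanced: -0.03 N against a 0.05 N baseline. The sideways force is fading after one more small easing. Now I'll soften the squeeze and release gradually.

Call:
apply_moves(series=[{"delta_pos": [-0.02, 0, 0], "spin": 0, "hand": 1}, {"delta_pos": [0, 0, 0], "spin": 0, "hand": 1}, {"delta_pos": [0, 0, 0], "spin": 0, "hand": 1}, {"delta_pos": [0, 0, 0], "spin": 0, "hand": 1}, {"delta_pos": [0, 0, 0], "spin": 0, "hand": 1}, {"delta_pos": [0, 0, 0], "spin": 0, "hand": 1}], squeeze=20)

```text
clock: 30.68
tcp_pos: [0.5879, -0.1126, 0.1776]
tool_rot: [0.0, 1.0, -0.032, 0.0]
wrist_force: [-0.1, 1.6, -0.4]
gripper_width: 0.266
```

```bash
python3 avg.py 20
```

```text
31.675 [ 1.2583  1.1073  0.0401  0.1876 -0.207   0.0055  0.5879 -0.1126  0.1775
  0.2727] sd [0.535 0.366 0.387 0.024 0.054 0.027]
```

Call:
apply_moves(series=[{"delta_pos": [0.01, 0, 0], "spin": 0, "hand": 1}, {"delta_pos": [0, 0, 0], "spin": 0, "hand": 0.72}, {"delta_pos": [0, 0, 0], "spin": 0, "hand": 0.7}, {"delta_pos": [0, 0, 0], "spin": 0, "hand": 0.68}, {"delta_pos": [0, 0, 0], "spin": 0, "hand": 0.65}, {"delta_pos": [0, 0, 0], "spin": 0, "hand": 0.6}, {"delta_pos": [0, 0, 0], "spin": 0, "hand": 0.5}, {"delta_pos": [0, 0, 0], "spin": 0, "hand": 0.35}, {"delta_pos": [0, 0, 0], "spin": 0, "hand": 0.15}, {"delta_pos": [0, 0, 0], "spin": 0, "hand": 0}])

```text
clock: 32.92
tcp_pos: [0.5879, -0.1126, 0.1775]
tool_rot: [-0.0, 1.0, -0.032, 0.0]
wrist_force: [0.5, 0.3, -0.4]
gripper_width: 0.998
```

```bash
python3 snap.py 13 wrist scene; python3 - <<'E'
from h import *
ss,d=load('cal13.pkl');c=d["scene"];crop(c,230,150,340,260,5,'sc13.png');crop(d["wrist"],235,180,395,360,3,'w13.png')
a=cv2.imread('pics/sc13.png');b=cv2.imread('pics/w13.png');b=b[:540];a=a[:540];cv2.imwrite('pics/m13.png',cv2.resize(np.hstack([a[:540],b]),None,fx=.78,fy=.78))
E
```

```text
33.025 [ 0.5879 -0.1126  0.1775] [[0.998, -0.063, -0.0], [-0.063, -0.998, -0.0], [-0.0, 0.0, -1.0]] [-0.52  0.46 -0.56] 1.0000572316891922 [-0.321  0.174  1.622 -0.     1.346 -0.258]
```

View pics/m13.png

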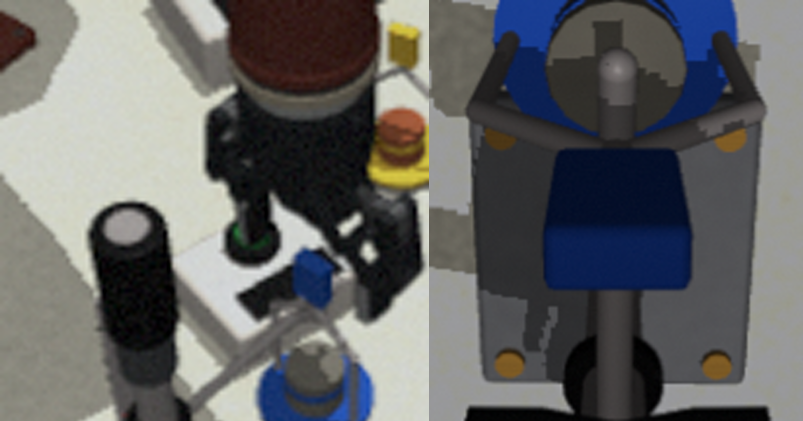

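Released: the carrier hangs upright on the hook and both fingers are well clear of the tab. Rising straight up, closing the fingers once above the tab.

Call:
apply_moves(series=[{"delta_pos": [0, 0, -0.5], "spin": 0, "hand": 0}, {"delta_pos": [0, 0, -1], "spin": 0, "hand": 0}, {"delta_pos": [0, 0, -2], "spin": 0, "hand": 0}, {"delta_pos": [0, 0, -2.5], "spin": 0, "hand": 0}, {"delta_pos": [0, 0, -2.5], "spin": 0, "hand": 0}, {"delta_pos": [0, 0, -1.5], "spin": 0, "hand": 0}, {"delta_pos": [-2, -1.2, 0], "spin": 0, "hand": 0.2}, {"delta_pos": [-4, -2.7, 0], "spin": 0, "hand": 0.5}, {"delta_pos": [-4, -2.7, 0], "spin": 0, "hand": 1}, {"delta_pos": [-4, -2.7, 0], "spin": 0, "hand": 1}])

```text
clock: 34.28
tcp_pos: [0.4529, -0.0101, 0.278]
tool_rot: [-0.0, 0.999, -0.032, 0.0]
wrist_force: [0.2, 0.3, 0.4]
gripper_width: 0.159
```

Call:
apply_moves(series=[{"delta_pos": [-0.7, -0.7, 1], "spin": 0, "hand": 1}, {"delta_pos": [0, 0, 3], "spin": 0, "hand": 1}, {"delta_pos": [0, 0, 4], "spin": 0, "hand": 1}, {"delta_pos": [0, 0, 4], "spin": 0, "hand": 1}, {"delta_pos": [0, 0, 2], "spin": 0, "hand": 1}, {"delta_pos": [0, 0, 0], "spin": 0, "hand": 1}, {"delta_pos": [0, 0, 0], "spin": 0, "hand": 1}, {"delta_pos": [0, 0, 0], "spin": 0, "hand": 1}])

```text
clock: 35.28
tcp_pos: [0.4487, -0.0038, 0.1389]
tool_rot: [0.0, 0.999, -0.032, 0.001]
wrist_force: [0.2, -0.3, -0.0]
gripper_width: -0.003
```

```bash
python3 snap.py 14 wrist scene;  python3 - <<'E'
from h import *
ss,d=load('cal14.pkl');c=d["scene"];crop(c,220,140,360,270,5,'sc14.png')
E
```

```text
35.375 [ 0.4484 -0.0037  0.1386] [[0.998, -0.063, 0.002], [-0.063, -0.998, -0.0], [0.002, 0.0, -1.0]] [-0.88  0.97  0.37] 0.001549933765016495 [-0.184 -0.163  2.035 -0.     1.267 -0.121]
```

View pics/wrist14.png

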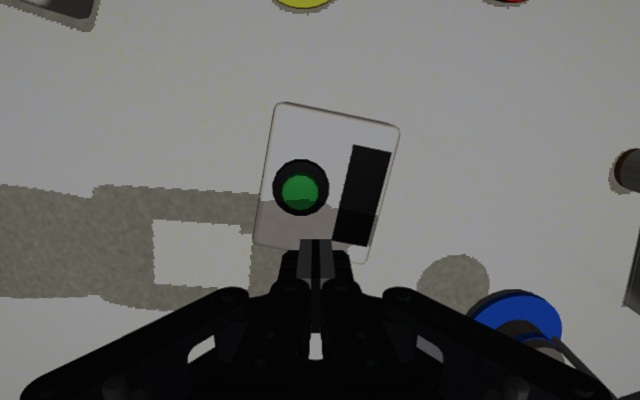

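View pics/sc14.png

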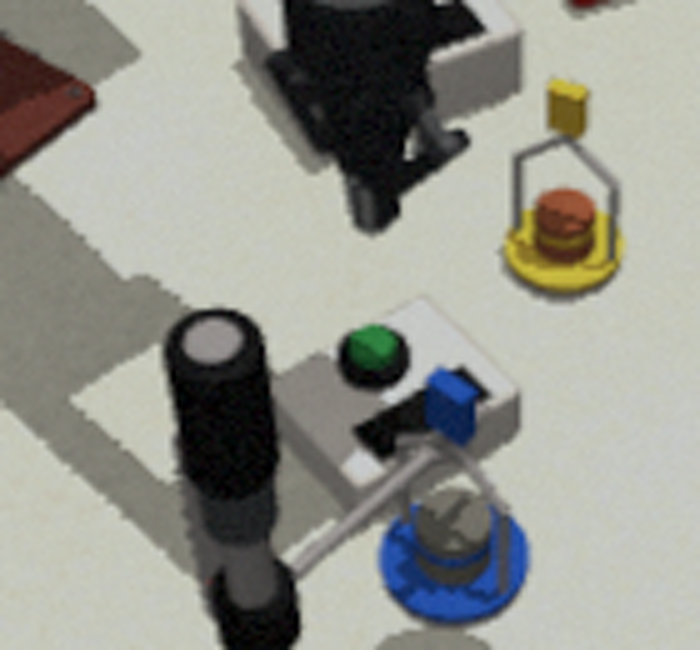

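The carrier hangs on the hook alone, pan at crop (453,560) and tab at (452,405). The closed fingers are above the console, with the green button at wrist (300,192). I'll locate the button and check whether the carrier is still bobbing.

```bash
python3 - <<'E'
from h import *
from station import *
ss,d=load('cal14.pkl');s=ss["wrist"];c=d["wrist"];f=c["frame"].astype(int)
m=((f[:,:,1]>f[:,:,0]+35)&(f[:,:,1]>f[:,:,2]+20)).astype(np.uint8)
n,l,st,ce=cv2.connectedComponentsWithStats(m);i=1+np.argmax(st[1:,4]);print(st[i],ce[i])
x,y,w,h,_=st[i]
for z in(.058,.064):
    print(z,atz(c,[ce[i],[x+w/2,y+h/2],[x,y+h/2],[x+w,y+h/2]],z,s).round(4).tolist())
print([p.round(4).tolist() for p in atz(c,[[310,187]],.05,s)])
fr=[]
for k in range(16):
    fr.append((read_state()["clock"],camera("scene")["frame"]))
def cen(f):
    g=f.astype(int);m=(g[:,:,2]>g[:,:,0]+50)&(g[:,:,1]<140);m=m[140:270,220:360];yy,xx=np.nonzero(m);return xx.mean(),yy.mean(),m.sum()
for t,f in fr: print(round(t,2),np.round(cen(f),2))
E
```

```text
[282 175  36  35 981] [299.59531091 191.65647299]
0.058 [[0.4377, -0.0022, 0.058], [0.4379, -0.0028, 0.058], [0.4244, -0.002, 0.058], [0.4515, -0.0037, 0.058]]
0.064 [[0.438, -0.0005, 0.064], [0.4383, -0.0012, 0.064], [0.4251, -0.0003, 0.064], [0.4515, -0.0021, 0.064]]
[[0.4455, -0.0011, 0.05]]
35.38 [ 89.75 105.57 433.  ]
35.42 [ 89.78 105.27 432.  ]
35.48 [ 89.77 105.56 427.  ]
35.52 [ 89.81 105.41 432.  ]
35.58 [ 89.75 105.4  433.  ]
35.62 [ 89.73 105.53 430.  ]
35.67 [ 89.76 105.44 434.  ]
35.73 [ 89.79 105.68 427.  ]
35.77 [ 89.8  105.47 430.  ]
35.83 [ 89.79 105.3  434.  ]
35.88 [ 89.76 105.52 429.  ]
35.92 [ 89.77 105.34 434.  ]
35.98 [ 89.79 105.45 433.  ]
36.02 [ 89.74 105.43 435.  ]
36.08 [ 89.77 105.57 430.  ]
36.12 [ 89.79 105.35 431.  ]
```

The carrier is still: under 0.2 px of scatter over 0.75 s. The button centre is (0.438, -0.002), with its top near 0.06. Moving over it and down to about 15 mm above.

Call:
apply_moves(series=[{"delta_pos": [-1.05, -0.1, 0], "spin": 0, "hand": 1}, {"delta_pos": [0, 0, 3], "spin": 0, "hand": 1}, {"delta_pos": [0, 0, 3.5], "spin": 0, "hand": 1}, {"delta_pos": [0, 0, 1.5], "spin": 0, "hand": 1}, {"delta_pos": [0, 0, 1], "spin": 0, "hand": 1}, {"delta_pos": [0, 0, 0], "spin": 0, "hand": 1}, {"delta_pos": [0, 0, 0], "spin": 0, "hand": 1}, {"delta_pos": [0, 0, 0], "spin": 0, "hand": 1}])

```text
clock: 37.17
tcp_pos: [0.4379, -0.002, 0.0484]
tool_rot: [0.0, 1.0, -0.032, 0.001]
wrist_force: [-0.4, 0.1, -1.2]
gripper_width: 0.0
```

```bash
python3 snap.py 15 wrist scene;  python3 - <<'E'
from h import *
ss,d=load('cal15.pkl');c=d["scene"];crop(c,260,170,340,260,6,'sc15.png');crop(d["wrist"],235,130,395,310,3,'w15.png')
a=cv2.imread('pics/sc15.png');b=cv2.imread('pics/w15.png');cv2.imwrite('pics/m15.png',cv2.resize(np.hstack([a[:540],b[:540]]),None,fx=.8,fy=.8))
E
python3 avg.py 6
```

```text
37.275 [ 0.4377 -0.0019  0.0481] [[0.998, -0.063, 0.001], [-0.063, -0.998, -0.0], [0.001, 0.0, -1.0]] [-0.89  0.81 -0.89] 0.0025093853110044143 [-0.185 -0.063  2.132  0.     1.071 -0.122]
37.575 [ 0.142   0.0802  0.186  -0.0025  0.0054 -0.0011  0.4373 -0.0019  0.0477
 -0.0008] sd [0.331 0.327 0.557 0.025 0.038 0.025]
```

View pics/m15.png

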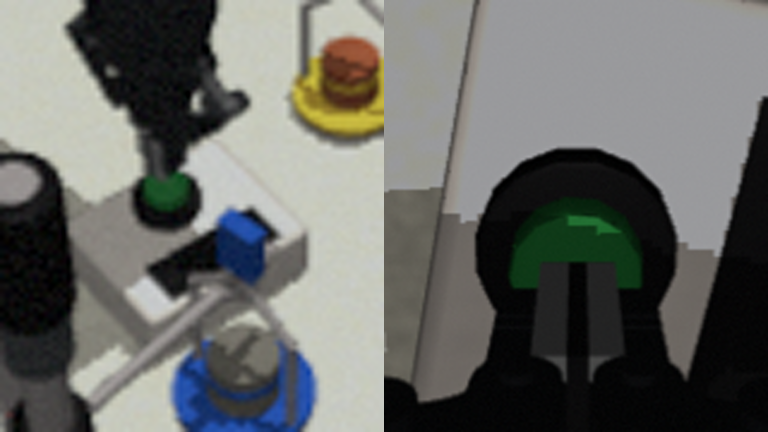

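The closed fingertips are over the green button, laterally centred on it, with a small gap. Pressing down in small steps.

Call:
apply_moves(series=[{"delta_pos": [0, 0, 0.3], "spin": 0, "hand": 1}, {"delta_pos": [0, 0, 0.3], "spin": 0, "hand": 1}, {"delta_pos": [0, 0, 0.3], "spin": 0, "hand": 1}, {"delta_pos": [0, 0, 0.2], "spin": 0, "hand": 1}])

```text
clock: 38.08
tcp_pos: [0.4369, -0.0018, 0.0361]
tool_rot: [-0.0, 1.0, -0.032, -0.0]
wrist_force: [0.0, -0.3, 0.7]
gripper_width: 0.0
```

```bash
python3 avg.py 6
```

```text
38.375 [ 1.589e-01 -4.240e-02  2.186e-01 -9.200e-03  1.120e-02 -5.400e-03
  4.370e-01 -1.800e-03  3.630e-02 -1.000e-04] sd [0.373 0.582 0.35  0.033 0.025 0.029]
```

Call:
apply_moves(series=[{"delta_pos": [0, 0, 0.2], "spin": 0, "hand": 1}, {"delta_pos": [0, 0, 0.2], "spin": 0, "hand": 1}, {"delta_pos": [0, 0, 0.2], "spin": 0, "hand": 1}, {"delta_pos": [0, 0, 0], "spin": 0, "hand": 1}])

```text
clock: 38.88
tcp_pos: [0.4375, -0.0019, 0.0307]
tool_rot: [0.0, 1.0, -0.032, 0.0]
wrist_force: [-0.4, -0.9, 3.5]
gripper_width: 0.001
```

```bash
python3 avg.py 6
```

```text
39.175 [ 5.8270e-01  5.1560e-01  3.2621e+00 -1.8500e-02 -7.2100e-02 -1.5000e-03
  4.3740e-01 -1.9000e-03  3.0700e-02 -1.0000e-03] sd [0.568 0.542 0.345 0.029 0.059 0.014]
```

There is contact at 3.3 N, with about 4 N needed for the full stroke. Pressing on towards the stop.

Call:
apply_moves(series=[{"delta_pos": [0, 0, 0.15], "spin": 0, "hand": 1}, {"delta_pos": [0, 0, 0.15], "spin": 0, "hand": 1}, {"delta_pos": [0, 0, 0], "spin": 0, "hand": 1}])

```text
clock: 39.55
tcp_pos: [0.4376, -0.0019, 0.0289]
tool_rot: [0.0, 1.0, -0.031, 0.0]
wrist_force: [-5.7, 0.2, 18.4]
gripper_width: -0.005
```

```bash
python3 avg.py 6
```

```text
39.85 [-4.97060e+00  7.07900e-01  1.75466e+01  1.34100e-01  9.16400e-01
 -8.00000e-04  4.37600e-01 -1.90000e-03  2.90000e-02  4.00000e-04] sd [0.316 0.367 0.202 0.035 0.023 0.023]
```

Force rose to 17.5 N with z stopped at 0.0290, so the button is on its stop. The spring gave 3.3 N 1.7 mm higher, which fits a 6 mm stroke. Taking a picture, then retreating straight up.

```bash
python3 snap.py 16 wrist scene
```

```text
39.95 [ 0.4376 -0.0019  0.029 ] [[0.998, -0.063, 0.0], [-0.063, -0.998, -0.0], [0.0, 0.0, -1.0]] [-6.37  0.25 16.31] -0.00224677509495662 [-0.185 -0.028  2.142 -0.     1.027 -0.122]
```

Call:
apply_moves(series=[{"delta_pos": [0, 0, -0.3], "spin": 0, "hand": 1}, {"delta_pos": [0, 0, -0.8], "spin": 0, "hand": 1}, {"delta_pos": [0, 0, -2], "spin": 0, "hand": 1}, {"delta_pos": [0, 0, -3], "spin": 0, "hand": 1}, {"delta_pos": [0, 0, -3], "spin": 0, "hand": 1}, {"delta_pos": [0, -2, -2], "spin": 0, "hand": 1}, {"delta_pos": [0, -2, -1], "spin": 0, "hand": 1}, {"delta_pos": [0, 0, 0], "spin": 0, "hand": 1}, {"delta_pos": [0, 0, 0], "spin": 0, "hand": 1}])

```text
clock: 41.08
tcp_pos: [0.4388, 0.0379, 0.1477]
tool_rot: [0.0, 1.0, -0.031, -0.001]
wrist_force: [-0.0, 0.4, 0.2]
gripper_width: -0.001
```

```bash
python3 snap.py 17 wrist scene top;  python3 - <<'E'
from h import *
ss,d=load('cal17.pkl');c=d["scene"];crop(c,220,120,360,270,4,'sc17.png')
s2,d2=load('cal16.pkl');crop(d2["scene"],260,170,340,260,4,'sc16.png')
a=cv2.imread('pics/sc17.png')[:600,:480];b=cv2.imread('pics/sc16.png');b=cv2.copyMakeBorder(b,0,600-b.shape[0],0,0,cv2.BORDER_CONSTANT);cv2.imwrite('pics/m17.png',np.hstack([a,b]))
from station import *
for k in range(8):
    t=read_state()["clock"];g=camera("scene")["frame"].astype(int);m=((g[:,:,2]>g[:,:,0]+50)&(g[:,:,1]<140))[140:270,220:360];yy,xx=np.nonzero(m);print(round(t,2),xx.mean().round(2),yy.mean().round(2))
# moved things?
s0,d0=load();df=np.abs(d["top"]["frame"].astype(int)-d0["top"]["frame"]).max(2)
cv2.imwrite("pics/diff17.png",(df>25).astype(np.uint8)*255)
E
```

```text
41.225 [0.439  0.0376 0.1477] [[0.998, -0.064, -0.002], [-0.064, -0.998, -0.0], [-0.002, 0.0, -1.0]] [-0.29  0.09  0.07] -0.0006080491276464944 [-0.094 -0.19   2.041 -0.     1.292 -0.03 ]
41.23 89.83 105.45
41.27 89.74 105.46
41.33 89.7 105.35
41.38 89.8 105.22
41.42 89.81 105.46
41.48 89.69 105.23
41.52 89.82 105.26
41.58 89.8 105.39
```

View pics/m17.png

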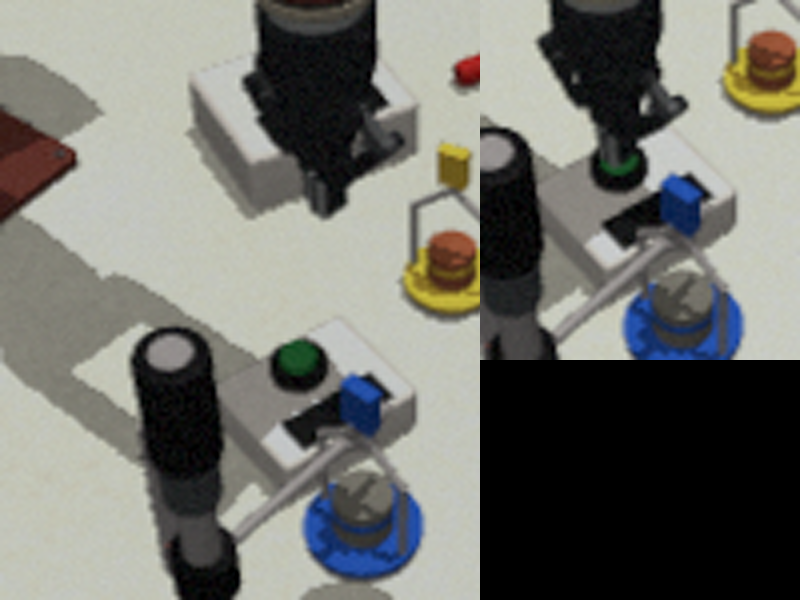

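View pics/top17.png

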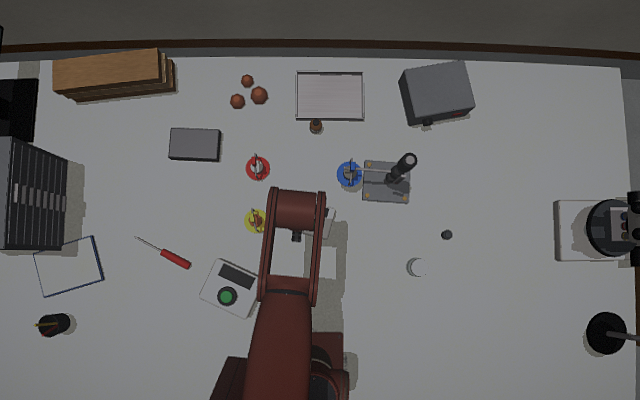

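The pressed-state picture shows the button sunk under the fingertips. Afterwards it is up again and the carrier hangs still. In the top view yellow (257,221), red (258,168), bottle (316,127), jar (417,267), objective (447,235), slide box (195,144) and driver (163,253) are all where they started. Handing in.

```bash
python3 -c "
from station import *
print(finish_job()); print(read_state()['clock'])"
```

```text
the job is handed in; nothing more can be done
None
the job is handed in; nothing more can be done
```

The blue carrier is hanging on the sprung hook and the smaller console's button was pressed. I handed the job in at about 42 s of the 67 s allowed. The system gave no verdict.

**What I did:** I gripped the blue tab across its 24 mm side and lifted the carrier (about 4.6 N at the wrist). I slid the bail over the hook's free tip and lowered it at 8 to 16 mm/s until the wrist read about 0 N. I then opened the fingers gradually, rose clear, and waited until the carrier was still before pressing.

**Last checks:**
- **Carrier:** it hangs upright, with about 0.2 px of scatter in the scene camera both before and after the press.
- **Button:** the force rose to 17.5 N against the stop, so it was pressed right down, and it is visibly up again.
- **Bench things:** all seven stood where they started in the last top view.

**What failed or disagreed:**
- **First grasp missed:** the fingers really end about 31 mm behind the reported TCP. They closed just above the tab without moving anything, and the second attempt, 31 mm lower, held.
- **Sideways correction overshot:** moving about 0.8 mm towards a wrist-camera estimate of the dip pushed the hook sideways with about 5 N. I eased it back to about 1 N before release.
- **Not measured directly:** I inferred hook speed and dip from the slow lowering, the force balance and the still pictures.

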